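# Set rivets in the turret press

## Robot

A 7-joint arm with a two-finger parallel gripper is mounted at the origin on the work surface. World frame = base frame: x ahead of the robot, y to its left, z up, the work surface at z = 0. Lengths are in m, angles in rad, forces in N, time in s.
With the tool pointing down it reaches from about 0.4 to 0.875 m from the base axis. Payload 19.3 kg.
Tool frame: the origin (TCP) lies midway between the tips of the shut fingers; the grasp point (between the pads) lies 19 mm behind it (grip_point_offset is the distance from the TCP to the grasp point, in m); z points along the fingers, y is the line along which they close (so a half turn about z gives the same grasp; the last joint's range is limited). The gripper opens to 85 mm and grips with 20 to 120 N. Pads are 22 mm wide; open, the fingers measure 114 mm over their backs; the gripper's body (76 mm by 85 mm) begins 54 mm behind the grasp point. The pads swing forward as they close: fully open they stand 13 mm farther back than shut.
Start: joints at [1.062, 0.521, -0.036, 1.599, 0.021, 1.021, -0.113], TCP at [0.266, -0.566, 0.231] pointing down, gripper open.
Joint ranges: [-2.91, 2.91], [-0.3, 2.13], [-1.5, 1.42], [0.17, 2.43], [-1.26, 4.41], [0.16, 1.93], [-2.52, 2.52]. Speed limits (rad/s): [1.89, 1.89, 2.39, 2.39, 3.01, 3.01, 3.01].

## Interface

Orientations are given as a unit quaternion [x, y, z, w].
In Python, from station import * gives the robot as it stands.
- The arm moves only by the shell command python3 -m creep 'ROWS'. ROWS is JSON, a list of rows, each an object with "translation": the shift along the world's x, y, z in m, a list of three; "spin": the turn about the world's z in rad; "jaw": the opening, from 0 (shut) to 1 (fully open). A call has exactly 8 rows; each row shifts and turns the commanded pose from where the row before left it; what a row does not reach is not made up. A row lasts 1/12 s, in which the tool goes at most 41.7 mm and 7.16 degrees, less where a joint would pass 70% of its speed; a pose out of reach is approached as far as the arm can. A call with a gripper value outside its range is refused whole. The fingers move at their own pace and stop on an object; the grip force is fixed at half the most. Time passes only in rows, so rows that do not move let the fingers close, or fill a call up. It gives the time, the measured TCP pose, the force, the opening and the grip force at its end, in the units of the state.
- sense(): the state, without advancing time (a new reading comes with each control period).
- snapshot(name): name is "scene" or "top" or "wrist"; returns the picture (400x640x3 uint8, red, green, blue); there is no depth.
- camera_info(name): a dict with "intrinsics" (3x3 intrinsics, pixels), "distortion" ([k1, k2, p1, p2, k3] as OpenCV has them; the pictures are not rectified), "extrinsics" (4x4, takes a point from camera to world coordinates). Camera axes: x right, y down, z forward; pixel columns grow to the right and rows downward; lengths in m; the calibration is good to about 2 mm. A picture is of the moment at which its call begins: read the wrist's pose just before it. camera_info takes no time and is no camera call; for the wrist camera it gives the pose at the moment of the call.
- job_done(): hands the job in; it is judged then, once.
The state is a dict: "clock": time; "q": joint angles; "dq": joint speeds; "effort": joint torques, N m; "tool_pos": TCP position; "tcp_rot": TCP orientation; "contact_force": force on the tool from outside, world axes, zero at the start; "ft_torque": the same for the moment, N m; "gripper_width": opening from 0.0 (shut) to 1.0 (fully open); "gripper_force": force on a finger pad.
Only numpy, scipy, OpenCV 4.12 (cv2) and the standard library are available. Lean on these libraries where they do the work, as an engineer would, in place of code of your own. Each camera call takes 0.05 s, during which the arm holds its last target. There are 200 camera calls.

## Task

Set the rivet of every brass boss in the riveting press: stand the bosses in nests on the turret, turn the turret by its red hub so that each boss in turn comes to rest under the sprung punch, and knock the punch down with the mallet until the rivet is fully home; never drive the punch or a rivet with the hand, and strike the punch, not the rivets. Then lay the finished bosses flat on the floor of the red tray and put the mallet back upright in its rest as it was. Leave the paint, tools and other things on the bench alone.

Things in the scene. Friction and masses are not known exactly. Their poses are not given: they have to be found in the camera images.
- tray_in (a point): centre of the inner floor (z = 5 mm) of the open red tray for finished bosses: 110 mm along its own x and 160 mm along its y inside, walls 5 mm thick, tops z = 18 mm. Fixed to the bench.
- hub (a point): centre of the top of the red hexagonal hub knob on the turret's axis, fixed to the turret: 36 mm across flats, from z = 45 mm (turret top) to 85 mm. At turret = 0 two of its flats face along the press's +x and -x, the others follow every 60 degrees; from above, the fingers can pinch any parallel pair of flats.
- turret (a joint): angle (rad) of the turret about its vertical axis, counterclockwise from above positive, free to turn endlessly both ways. A spring detent snaps it to every 60 degrees (multiples of 1.0472), where one nest lies exactly under the punch; turning out of a detent takes about 0.24 N m, and past half way it swings on to the next.
- press: green riveting press fixed to the bench. Origin: on the bench, on the axis of the aluminium turret (disc 284 mm across, top z = 45 mm). Its x axis points from there to the punch (105 mm out) and the 70 mm wide column behind it (173 mm out, top z = 126 mm). A 44 mm wide arm from the column holds the punch: it ends 88 mm from the axis; underside z = 104 mm, top 126 mm.
- punch_head (a point): centre of the top of the brass head (30 mm across) of the sprung punch: what the mallet strikes. z = 168 mm when up; it goes down 22 mm to its stop, driving the rivet below home after about 19 mm, against a spring of 2 to 7 N and the rivet's 4 N, and springs back up. Its 16 mm wide lower end hangs 7 mm over a standing rivet.
- mallet: mallet: blue head with black rubber faces, 52 mm across, 80 mm tall, standing on one face, its wooden handle level. Origin: centre of the lower face, z up along the head. The handle runs along -x of the mallet, 22 to 222 mm from the head's axis, 22 mm wide, 26 mm tall, middle 44 mm above the lower face. About 0.36 kg, balanced near the head; 55 mm from the axis is a good grip, across, from above.
- rest_seat (a point): where the middle of the mallet's lower face belongs, on the 10 mm base board of the plywood rest; x points from the handle fork to here. Curbs (z = 22 mm) stand 33 mm to either side and 34 mm beyond. The handle lies level on a block between two prongs 190 mm back (34 mm apart inside, tops z = 63 mm).
- boss_1: round brass boss, 44 mm across, 24 mm tall, with a steel rivet standing up from its middle (head 16 mm across). Origin: centre of the underside, z up. 0.13 kg. Two or three of the three bosses are present; absent ones read None.
- rivet_1_top (a point): top of the rivet of boss_1: 38 mm above the boss's underside when standing proud, 26 mm when driven fully home. Friction holds the rivet wherever it is left.
- boss_2: round brass boss, 44 mm across, 24 mm tall, with a steel rivet standing up from its middle (head 16 mm across). Origin: centre of the underside, z up. 0.13 kg. Two or three of the three bosses are present; absent ones read None.
- rivet_2_top (a point): top of the rivet of boss_2: 38 mm above the boss's underside when standing proud, 26 mm when driven fully home. Friction holds the rivet wherever it is left.
- boss_3: round brass boss, 44 mm across, 24 mm tall, with a steel rivet standing up from its middle (head 16 mm across). Origin: centre of the underside, z up. 0.13 kg. Two or three of the three bosses are present; absent ones read None.
- rivet_3_top (a point): top of the rivet of boss_3: 38 mm above the boss's underside when standing proud, 26 mm when driven fully home. Friction holds the rivet wherever it is left.
- nest_0 (a point): centre of the floor of nest 0 on the turret: a low brass ring 47 mm inside, 56 mm outside, 6 mm high, for one boss; 105 mm from the turret axis, at 0 degrees counterclockwise from the press's x axis when turret = 0. Turns with the turret; z = 45 mm.
- nest_1 (a point): centre of the floor of nest 1 on the turret: a low brass ring 47 mm inside, 56 mm outside, 6 mm high, for one boss; 105 mm from the turret axis, at 60 degrees counterclockwise from the press's x axis when turret = 0. Turns with the turret; z = 45 mm.
- nest_2 (a point): centre of the floor of nest 2 on the turret: a low brass ring 47 mm inside, 56 mm outside, 6 mm high, for one boss; 105 mm from the turret axis, at 120 degrees counterclockwise from the press's x axis when turret = 0. Turns with the turret; z = 45 mm.
- nest_3 (a point): centre of the floor of nest 3 on the turret: a low brass ring 47 mm inside, 56 mm outside, 6 mm high, for one boss; 105 mm from the turret axis, at 180 degrees counterclockwise from the press's x axis when turret = 0. Turns with the turret; z = 45 mm.
- nest_4 (a point): centre of the floor of nest 4 on the turret: a low brass ring 47 mm inside, 56 mm outside, 6 mm high, for one boss; 105 mm from the turret axis, at 240 degrees counterclockwise from the press's x axis when turret = 0. Turns with the turret; z = 45 mm.
- nest_5 (a point): centre of the floor of nest 5 on the turret: a low brass ring 47 mm inside, 56 mm outside, 6 mm high, for one boss; 105 mm from the turret axis, at 300 degrees counterclockwise from the press's x axis when turret = 0. Turns with the turret; z = 45 mm.
- paint_tin: green paint tin, 92 mm across, 110 mm tall; a bystander, to be left alone
- thinner: white bottle with a yellow cap, 68 mm across, 190 mm tall; a bystander, to be left alone
- screwdriver: black-handled screwdriver, 200 mm long, lying; a bystander, to be left alone
- hammer: ball hammer with a wooden handle, 260 mm long, lying (this is not the mallet); a bystander, to be left alone
- mug: white handleless cup, 76 mm across, 85 mm tall; a bystander, to be left alone
Mind the look-alikes: they are no part of the job. Leave any purple look-alike of the boss_3 alone.

How it is judged:
By the outcome, as a careful person would: the job done as asked, in the order asked, and still so for the second after the job is handed in, with the robot touching nothing.
Of boss_1, boss_2, boss_3 only 2 to 3 are there at a start; the rules pass over those that are not, and their reading is None.
At some moment in a run one of boss_1, boss_2, boss_3 may be knocked a few centimetres aside while the robot is not near it.
It also fails if it takes over 210 s, if anything falls off the work surface, if the arm or the gripper's body presses on something with over 40 N, if the wrist force passes 120 N, or if a joint passes its speed limit or range.

## Working session

There is one attempt and no reset: what is moved stays moved. The work goes in short steps, Python scripts to look and compute and a shell command to move; the robot and the scene stay as the last step left them, time stands still between calls to the robot, and variables do not carry over. Pictures are saved under pics/ and viewed, at most 14 in all, crops included, and the job is handed in when it is done.

```bash
mkdir -p pics; ls; cat > h.py <<'E'
from station import *
import numpy as np, cv2
def snap(cam,name=None):
    i=camera_info(cam); im=snapshot(cam)
    if name: cv2.imwrite('pics/'+name,im[:,:,::-1])
    return im,i
def ray(i,uv):
    p=cv2.undistortPoints(np.array([[uv]],float),np.array(i['intrinsics']),np.array(i['distortion']))[0,0]
    T=np.array(i['extrinsics']); return T[:3,3],T[:3,:3]@np.array([p[0],p[1],1])
def onz(i,uv,z):
    o,d=ray(i,uv); return (o+d*(z-o[2])/d[2])[:3]
def proj(i,P):
    T=np.linalg.inv(np.array(i['extrinsics']))
    return cv2.projectPoints(np.array(P,float).reshape(-1,3),cv2.Rodrigues(T[:3,:3])[0],T[:3,3],np.array(i['intrinsics']),np.array(i['distortion']))[0][:,0]
E
python3 - <<'E'
from h import *
for c in('scene','top'):
    im,i=snap(c,c+'0.png'); print(c,np.round(np.array(i['extrinsics']),3).tolist(),i['intrinsics'])
s=sense();print(s['clock'],s['tool_pos'],s['tcp_rot'],s['gripper_width'])
E
```

```text
pics
scene [[0.321, 0.687, -0.652, 1.561], [0.947, -0.244, 0.21, -0.309], [-0.015, -0.685, -0.728, 1.234], [0.0, 0.0, 0.0, 1.0]] [[459.96832215   0.         320.21786795]
 [  0.         459.96832215 197.95664023]
 [  0.           0.           1.        ]]
top [[0.01, -0.992, 0.127, 0.362], [-1.0, -0.009, 0.01, 0.002], [-0.009, -0.127, -0.992, 1.566], [0.0, 0.0, 0.0, 1.0]] [[499.91389326   0.         323.43776032]
 [  0.         499.91389326 194.90840046]
 [  0.           0.           1.        ]]
0.1 [ 0.26535647 -0.56553583  0.23077917] [ 9.76033703e-01  2.17618795e-01 -1.49187553e-04 -4.99001425e-04] 1.0038600964034408
```

View pics/top0.png

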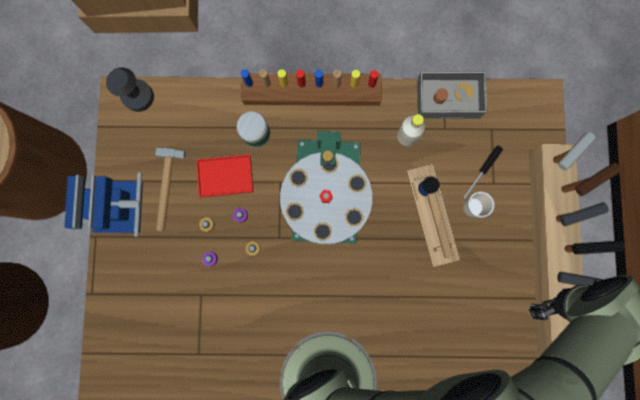

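View pics/scene0.png

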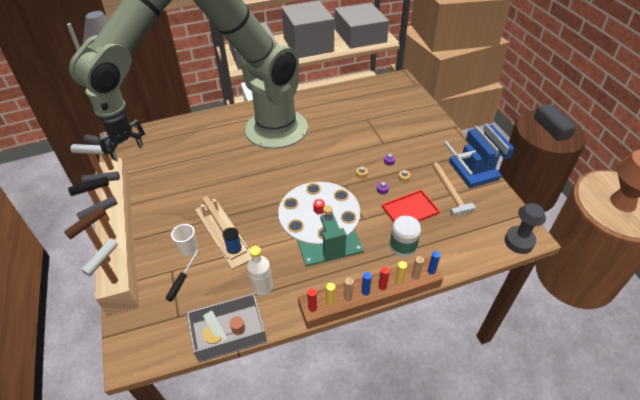

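The top view shows brass bosses at (206,224) and (252,248), and purple look-alikes at (240,215) and (209,259). The hub is at (326,197), the punch at (328,158), the tray at (225,176), and the mallet head at (429,186) with its rest running to (448,262). Next I'll measure these from colour masks.

```bash
python3 - <<'E'
from h import *
im=cv2.imread('pics/top0.png'); i=camera_info('top')
hsv=cv2.cvtColor(im,cv2.COLOR_BGR2HSV)
def comps(m,z,lab,box,amin=8):
    mm=np.zeros_like(m);x0,y0,x1,y1=box;mm[y0:y1,x0:x1]=m[y0:y1,x0:x1]
    for c in cv2.findContours(mm,cv2.RETR_EXTERNAL,cv2.CHAIN_APPROX_NONE)[0]:
        if cv2.contourArea(c)<amin: continue
        r=cv2.minAreaRect(c); 
        M=cv2.moments(c); uv=(M['m10']/M['m00'],M['m01']/M['m00'])
        print(lab,np.round(uv,1),'area',cv2.contourArea(c),np.round(onz(i,uv,z),4),'rectc',np.round(onz(i,r[0],z),4),[np.round(onz(i,p,z)[:2],3).tolist() for p in cv2.boxPoints(r)])
box=(150,130,480,290)
red=(cv2.inRange(hsv,(0,150,80),(8,255,255))|cv2.inRange(hsv,(172,150,80),(180,255,255)))
comps(red,0.018,'red@18',(180,130,270,220)); comps(red,.085,'hub@85',(300,180,350,215))
print(onz(i,(0,0),0)[:0])
comps(cv2.inRange(hsv,(15,110,90),(32,255,255)),0.024,'brass',(180,200,280,290))
comps(cv2.inRange(hsv,(120,90,60),(160,255,255)),0.024,'purple',(180,200,280,290))
alu=cv2.inRange(hsv,(0,0,150),(180,60,255))
alu=cv2.morphologyEx(alu,cv2.MORPH_CLOSE,np.ones((15,15)))
comps(alu,.045,'turret',(275,140,380,250),500)
comps(cv2.inRange(hsv,(0,0,0),(180,255,45)),0.09,'dark',(410,160,450,210))
wood=cv2.inRange(hsv,(10,50,150),(25,150,255));comps(wood,.01,'rest',(400,155,465,275),40)
crop=cv2.resize(im[135:275,180:470],None,fx=2.75,fy=2.75,interpolation=cv2.INTER_CUBIC);cv2.imwrite('pics/crop.png',crop);print(crop.shape)
E
```

```text
red@18 [224.1 175.3] area 2050.5 [0.6197 0.3303 0.018 ] rectc [0.6198 0.3305 0.018 ] [[0.672, 0.426], [0.691, 0.251], [0.568, 0.236], [0.549, 0.409]]
hub@85 [325.7 195.9] area 88.5 [0.5487 0.0104 0.085 ] rectc [0.5493 0.0106 0.085 ] [[0.558, 0.032], [0.572, 0.005], [0.541, -0.011], [0.527, 0.016]]
[]
brass [229.1 244.8] area 8417.0 [0.4023 0.3061 0.024 ] rectc [0.4032 0.3049 0.024 ] [[0.54, 0.464], [0.542, 0.156], [0.27, 0.15], [0.267, 0.451]]
purple [209.3 258.5] area 144.5 [0.3602 0.3654 0.024 ] rectc [0.36   0.3663 0.024 ] [[0.38, 0.389], [0.38, 0.346], [0.341, 0.344], [0.34, 0.387]]
purple [239.8 214.5] area 139.0 [0.496  0.2762 0.024 ] rectc [0.496  0.2756 0.024 ] [[0.496, 0.305], [0.526, 0.276], [0.496, 0.246], [0.467, 0.275]]
turret [325.7 198.4] area 6371.0 [0.5459 0.0104 0.045 ] rectc [0.5531 0.0092 0.045 ] [[0.44, 0.174], [0.726, 0.12], [0.668, -0.158], [0.385, -0.098]]
dark [430.3 184.6] area 171.0 [ 0.5846 -0.3008  0.09  ] rectc [ 0.585  -0.3015  0.09  ] [[0.583, -0.27], [0.617, -0.303], [0.587, -0.333], [0.553, -0.299]]
rest [433.1 218.9] area 1978.0 [ 0.4888 -0.3241  0.01  ] rectc [ 0.5015 -0.3229  0.01  ] [[0.642, -0.242], [0.666, -0.325], [0.365, -0.401], [0.342, -0.321]]
(385, 798, 3)
```

View pics/crop.png

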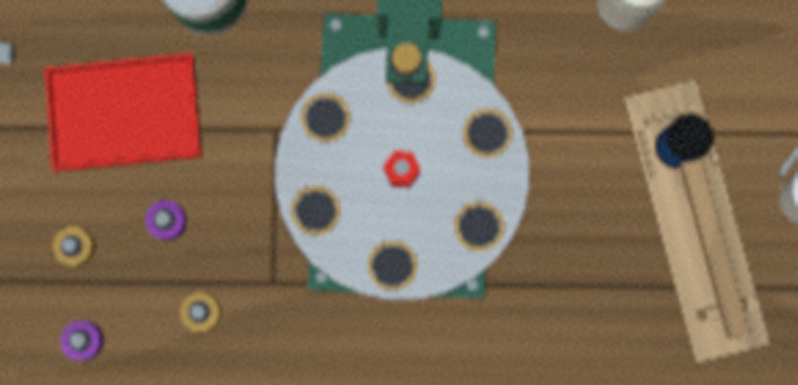

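The crop shows the brass bosses at crop (72,245) and (199,311) and the purple ones at (165,219) and (81,341). The six nests, hub, punch, tray and mallet rest are all in view, with the mallet lying straight in its rest. Next I'll convert these to world positions and yaws.

```bash
python3 - <<'E'
from h import *
i=camera_info('top')
f=lambda u,v,z: onz(i,(180+(u+.5)/2.75-.5,135+(v+.5)/2.75-.5),z)[:2]
hub=f(402,169,.085);pun=f(406,57,.168)
n=np.array([f(*p,.045) for p in[(325,117),(316,210),(392,265),(479,226),(487,132)]])
print('hub',hub,'punch',pun,np.linalg.norm(pun-hub),np.degrees(np.arctan2(*(pun-hub)[::-1])))
for p in n:
    d=p-hub;print('nest',p,np.linalg.norm(d),np.degrees(np.arctan2(d[1],d[0])))
print('opp nest axis',(n[0]+n[3])/2,(n[1]+n[4])/2)
print('bosses',f(72,245,.024),f(199,311,.024))
print('mallet head top',f(689,137,.09),'handle end',f(734,333,.067),'handle start',f(693,165,.067), 'rest ends',f(661,94,.01),f(733,352,.01))
t=[f(u,v,.018) for u,v in[(46,69),(193,55),(202,156),(54,170)]];print('tray',np.mean(t,0),t)
s=sense();R=__import__('scipy.spatial.transform',fromlist=['x']).Rotation.from_quat(s['tcp_rot']).as_matrix();print(R.round(3))
w=camera_info('wrist');print(np.round(w['extrinsics'],3).tolist(),w['intrinsics'])
E
```

```text
hub [0.54797148 0.00977629] punch [0.65450725 0.00629006] 0.1065927975702208 -1.8742529981941098
nest [0.61100845 0.09685121] 0.10749745058122545 54.09774038996994
nest [0.50623093 0.10515452] 0.10411186858144342 113.63571875359746
nest [0.44594644 0.02005104] 0.10254110790401816 174.24923505666558
nest [ 0.49004074 -0.07598343] 0.10349251237136879 -124.03904966899762
nest [ 0.5955321 -0.0847118] 0.10578285015460405 -63.281578943157946
opp nest axis [0.55052459 0.01043389] [0.55088152 0.01022136]
bosses [0.46632777 0.38017997] [0.39384361 0.23531673]
mallet head top [ 0.58496519 -0.30064422] handle end [ 0.37502198 -0.34995126] handle start [ 0.55743098 -0.30920099] rest ends [ 0.64662051 -0.28592623] [ 0.35442989 -0.36175411]
tray [0.61894748 0.32851234] [array([0.66843399, 0.41947612]), array([0.68623148, 0.25130726]), array([0.56931514, 0.23775668]), array([0.55180933, 0.40550928])]
[[ 0.905  0.425 -0.001]
 [ 0.425 -0.905  0.001]
 [-0.    -0.001 -1.   ]]
[[0.425, -0.874, -0.238, 0.326], [-0.905, -0.41, -0.11, -0.537], [-0.001, 0.262, -0.965, 0.373], [0.0, 0.0, 0.0, 1.0]] [[285.87040239   0.         321.62744948]
 [  0.         285.87040239 202.81122536]
 [  0.           0.           1.        ]]
```

```bash
python3 -m creep '[{"translation":[0.025,0.032,0.01],"spin":-0.1,"jaw":1},{"translation":[0.025,0.032,0.01],"spin":-0.1,"jaw":1},{"translation":[0.025,0.032,0.01],"spin":-0.1,"jaw":1},{"translation":[0.025,0.032,0.01],"spin":-0.1,"jaw":1},{"translation":[0.025,0.032,0.01],"spin":-0.04,"jaw":1},{"translation":[0.025,0.032,0.01],"spin":0,"jaw":1},{"translation":[0.02,0.034,0],"spin":0,"jaw":1},{"translation":[0.02,0.034,0],"spin":0,"jaw":1}]'
python3 -m creep '[{"translation":[0.02,0.035,0],"spin":0,"jaw":1},{"translation":[0.01,0.04,0],"spin":0,"jaw":1},{"translation":[0,0.04,0],"spin":0,"jaw":1},{"translation":[0,0.04,0],"spin":0,"jaw":1},{"translation":[0,0.04,0],"spin":0,"jaw":1},{"translation":[0,0.04,0],"spin":0,"jaw":1},{"translation":[0,0.04,0],"spin":0,"jaw":1},{"translation":[0,0.04,0],"spin":0,"jaw":1}]'
python3 - <<'E'
from h import *
s=sense();print(s['tool_pos'],s['q'])
snap('wrist','w1.png')
E
```

```text
clock: 0.77
tool_pos: [0.4559, -0.3047, 0.2915]
tcp_rot: [1.0, -0.0, 0.0, 0.0]
contact_force: [0.5, -0.9, 0.0]
gripper_width: 1.001
gripper_force: 0.0
clock: 1.43
tool_pos: [0.4844, 0.0103, 0.2911]
tcp_rot: [1.0, -0.001, -0.0, 0.0]
contact_force: [1.4, -0.5, 0.1]
gripper_width: 0.997
gripper_force: 0.0
[0.48439289 0.01031361 0.29109254] [ 0.01533624  0.2354075  -0.19115146  1.87593338  0.0516881   1.03499457
 -1.76924723]
```

```bash
python3 -m creep '[{"translation":[0,0.02,0],"spin":0.12,"jaw":1},{"translation":[0,0.02,0],"spin":0.12,"jaw":1},{"translation":[0,0.025,0],"spin":0.12,"jaw":1},{"translation":[-0.01,0.025,0],"spin":0.12,"jaw":1},{"translation":[-0.01,0.02,0],"spin":0.12,"jaw":1},{"translation":[-0.01,0.02,0],"spin":0.12,"jaw":1},{"translation":[-0.01,0.02,-0.01],"spin":0.12,"jaw":1},{"translation":[-0.01,0.02,-0.02],"spin":0.12,"jaw":1}]'
python3 -m creep '[{"translation":[-0.01,0.02,-0.02],"spin":0.12,"jaw":1},{"translation":[-0.01,0.02,-0.02],"spin":0.12,"jaw":1},{"translation":[-0.01,0.015,-0.02],"spin":0.12,"jaw":1},{"translation":[-0.01,0,-0.02],"spin":0.12,"jaw":1},{"translation":[-0.005,0,0],"spin":0.12,"jaw":1},{"translation":[0,0,0],"spin":0,"jaw":1},{"translation":[0,0,0],"spin":0,"jaw":1},{"translation":[0,0,0],"spin":0,"jaw":1}]'
python3 - <<'E'
from h import *
s=sense();print(s['tool_pos'],s['q'])
snap('wrist','w2.png')
E
```

```text
clock: 2.15
tool_pos: [0.4352, 0.1798, 0.2621]
tcp_rot: [0.886, 0.464, 0.002, 0.0]
contact_force: [0.8, 0.1, -0.5]
gripper_width: 1.002
gripper_force: 0.0
clock: 2.82
tool_pos: [0.3907, 0.2334, 0.1815]
tcp_rot: [0.713, 0.701, 0.0, 0.0]
contact_force: [0.1, -0.2, 0.1]
gripper_width: 0.998
gripper_force: 0.0
[0.39070833 0.23344085 0.18152576] [-0.20437135  0.37065788 -0.57599587  2.06059713  0.28309492  0.78534119
 -0.96854553]
```

View pics/w1.png

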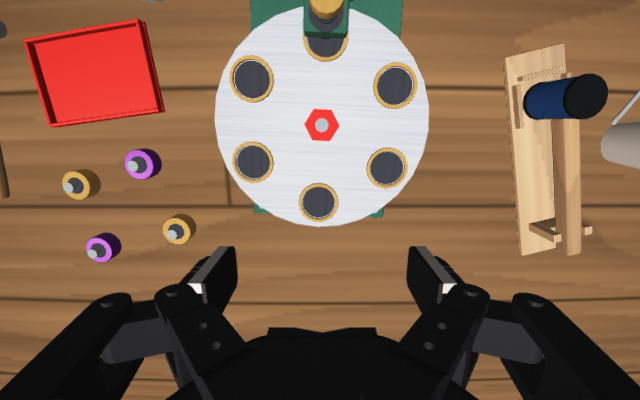

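View pics/w2.png

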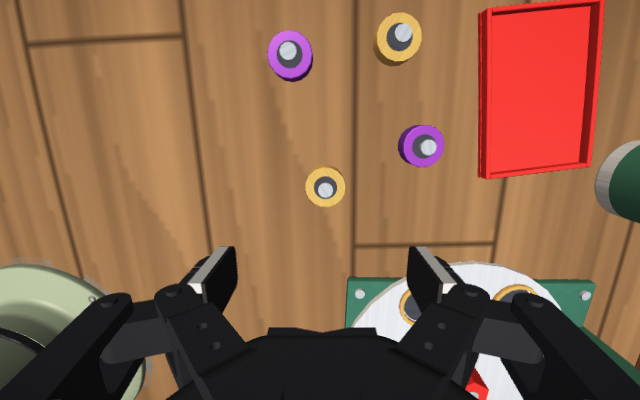

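w1 clearly shows the nests at (252,78), (253,162), (319,202), (387,168) and (395,86), and the hub at (321,125). w2 shows the near boss ring at (325,186), the far one at (399,37), and the tray on the right. Next I'll take precise positions from both.

```bash
cat >> h.py <<'E'
from scipy.spatial.transform import Rotation as Ro
def Tt(pos,q):
    T=np.eye(4);T[:3,:3]=Ro.from_quat(q).as_matrix();T[:3,3]=pos;return T
def ell(im,i,lo,hi,z,box=(0,0,640,400),amin=100,k=0,lab=''):
    """ellipses of colour blobs (im BGR) -> world points at height z"""
    hsv=cv2.cvtColor(im,cv2.COLOR_BGR2HSV);m=cv2.inRange(hsv,lo,hi)
    mm=np.zeros_like(m);x0,y0,x1,y1=box;mm[y0:y1,x0:x1]=m[y0:y1,x0:x1]
    if k: mm=cv2.morphologyEx(mm,cv2.MORPH_CLOSE,np.ones((k,k)))
    out=[]
    for c in cv2.findContours(mm,cv2.RETR_EXTERNAL,cv2.CHAIN_APPROX_NONE)[0]:
        if cv2.contourArea(c)<amin: continue
        h=cv2.convexHull(c);e=cv2.fitEllipse(h);p=onz(i,e[0],z);out.append(p)
        print(lab,np.round(e[0],1),np.round(e[1],1),'->',np.round(p,4))
    return out
E
python3 - <<'E'
from h import *
s=sense();w=camera_info('wrist');C=np.linalg.inv(Tt(s['tool_pos'],s['tcp_rot']))@np.array(w['extrinsics'])
np.save('C.npy',C)
w1=dict(w);w1['extrinsics']=Tt([0.48439289,0.01031361,0.29109254],[1,-.001,0,0])@C
a=cv2.imread('pics/w1.png');b=cv2.imread('pics/w2.png')
hsv=cv2.cvtColor(b,cv2.COLOR_BGR2HSV);print(hsv[187,310],hsv[187,290],hsv[30,385])
hsv=cv2.cvtColor(a,cv2.COLOR_BGR2HSV);print('nestdark',hsv[78,252],hsv[100,250])
L=(18,125,140);H=(30,255,255)
ell(b,w,L,H,.024,(200,0,470,230),lab='w2 boss'); ell(a,w1,L,H,.024,(50,120,210,260),lab='w1 boss')
N=ell(a,w1,(0,0,20),(180,140,110),.045,(225,40,425,225),lab='nest')
ax=onz(w1,(321.5,125),.085);print('hub',ax)
ell(a,w1,(0,150,100),(8,255,255),.085,(295,100,350,150),50,lab='hub')
for nm,img,i,box in(('w1',a,w1,(0,0,200,150)),('w2',b,w,(460,0,620,190))):
    hs=cv2.cvtColor(img,cv2.COLOR_BGR2HSV);m=cv2.inRange(hs,(0,120,60),(8,255,255))|cv2.inRange(hs,(174,120,60),(180,255,255))
    x0,y0,x1,y1=box;mm=np.zeros_like(m);mm[y0:y1,x0:x1]=m[y0:y1,x0:x1]
    c=max(cv2.findContours(mm,cv2.RETR_EXTERNAL,cv2.CHAIN_APPROX_NONE)[0],key=cv2.contourArea)
    q=cv2.approxPolyDP(cv2.convexHull(c),6,True)[:,0]
    print('tray',nm,[(p.tolist(),np.round(onz(i,p,.018)[:2],3).tolist()) for p in q])
E
```

```text
[ 21 137 235] [ 15 129 166] [ 20 143 225]
nestdark [116  26  78] [ 20 145 215]
w2 boss [324.9 186.4] [39.8 40.6] -> [0.3946 0.2369 0.024 ]
w2 boss [398.8  36.5] [44.9 49.4] -> [0.4668 0.3813 0.024 ]
w1 boss [175.9 230.6] [24.5 28.6] -> [0.3961 0.2344 0.024 ]
w1 boss [ 75.6 185. ] [24.6 30.4] -> [0.4686 0.3791 0.024 ]
nest [402.4 208.6] [18.9 44.3] -> [ 0.4369 -0.1044  0.045 ]
nest [318.1 201.6] [29.4 31.2] -> [0.4475 0.0151 0.045 ]
nest [295.6 236.5] [23.9 99.4] -> [0.3951 0.0481 0.045 ]
nest [386.1 167.4] [31.  32.5] -> [ 0.4956 -0.0778  0.045 ]
nest [253.  161.5] [30.9 32.5] -> [0.5039 0.1031 0.045 ]
nest [394.1  85.7] [33.6 36.6] -> [ 0.6003 -0.0826  0.045 ]
nest [251.6  79. ] [33.6 37.1] -> [0.6087 0.0986 0.045 ]
nest [324.9  39.6] [33.4 34.4] -> [0.6537 0.0056 0.045 ]
hub [0.5514783  0.01008635 0.085     ]
hub [321.2 124.5] [32.3 34.2] -> [0.552  0.0104 0.085 ]
tray w1 [([143, 21], [0.687, 0.245]), ([164, 111], [0.572, 0.231]), ([49, 126], [0.555, 0.406]), ([23, 39], [0.672, 0.419])]
tray w2 [([604, 0], [0.671, 0.419]), ([590, 165], [0.689, 0.256]), ([479, 177], [0.563, 0.244]), ([478, 14], [0.544, 0.403])]
```

```bash
python3 -m creep '[{"translation":[0.004,0.003,-0.02],"spin":0,"jaw":1},{"translation":[0,0,-0.035],"spin":0,"jaw":1},{"translation":[0,0,-0.035],"spin":0,"jaw":1},{"translation":[0,0,-0.035],"spin":0,"jaw":1},{"translation":[0,0,-0.03],"spin":0,"jaw":1},{"translation":[0,0,-0.02],"spin":0,"jaw":1},{"translation":[0,0,0],"spin":0,"jaw":1},{"translation":[0,0,0],"spin":0,"jaw":0.3}]'
python3 -m creep '[{"translation":[0,0,0],"spin":0,"jaw":0.3},{"translation":[0,0,0],"spin":0,"jaw":0.2},{"translation":[0,0,0],"spin":0,"jaw":0.2},{"translation":[0,0,0],"spin":0,"jaw":0.2},{"translation":[0,0,0],"spin":0,"jaw":0.2},{"translation":[0,0,0],"spin":0,"jaw":0.2},{"translation":[0,0,0],"spin":0,"jaw":0.2},{"translation":[0,0,0],"spin":0,"jaw":0.2}]'
```

```text
clock: 3.53
tool_pos: [0.394, 0.2365, 0.0061]
tcp_rot: [0.712, 0.702, -0.001, 0.0]
contact_force: [0.1, -0.3, 0.3]
gripper_width: 0.884
gripper_force: 0.0
clock: 4.2
tool_pos: [0.3949, 0.2368, 0.0078]
tcp_rot: [0.712, 0.703, 0.001, 0.0]
contact_force: [-4.2, -2.5, 22.1]
gripper_width: 0.488
gripper_force: 57.7
```

```bash
python3 -m creep '[{"translation":[0,0,0.03],"spin":0,"jaw":0.2},{"translation":[0,0,0.035],"spin":0,"jaw":0.2},{"translation":[0,0,0.035],"spin":0,"jaw":0.2},{"translation":[0.022,-0.027,0.01],"spin":0,"jaw":0.2},{"translation":[0.022,-0.027,0],"spin":0,"jaw":0.2},{"translation":[0.022,-0.027,0],"spin":0,"jaw":0.2},{"translation":[0.022,-0.027,0],"spin":0,"jaw":0.2},{"translation":[0.021,-0.025,0],"spin":0,"jaw":0.2}]'
python3 -m creep '[{"translation":[0,0,0],"spin":0,"jaw":0.2},{"translation":[0,0,-0.02],"spin":0,"jaw":0.2},{"translation":[0,0,-0.02],"spin":0,"jaw":0.2},{"translation":[0,0,0],"spin":0,"jaw":0.2},{"translation":[0,0,0],"spin":0,"jaw":0.2},{"translation":[0,0,0],"spin":0,"jaw":0.2},{"translation":[0,0,0],"spin":0,"jaw":0.2},{"translation":[0,0,0],"spin":0,"jaw":0.2}]'
python3 - <<'E'
from h import *
s=sense();print(s['tool_pos'],s['q'].round(2))
im,i=snap('wrist','w3.png')
E
```

```text
clock: 4.87
tool_pos: [0.5043, 0.1012, 0.1174]
tcp_rot: [0.712, 0.702, 0.001, 0.001]
contact_force: [0.8, 0.4, -1.3]
gripper_width: 0.488
gripper_force: 62.3
clock: 5.53
tool_pos: [0.5034, 0.1036, 0.0771]
tcp_rot: [0.711, 0.703, 0.001, 0.0]
contact_force: [-1.0, 0.0, -0.9]
gripper_width: 0.487
gripper_force: 62.3
[0.50341373 0.1036251  0.07712727] [ 0.03  0.61 -0.47  1.99  0.46  0.64 -0.75]
```

View pics/w3.png

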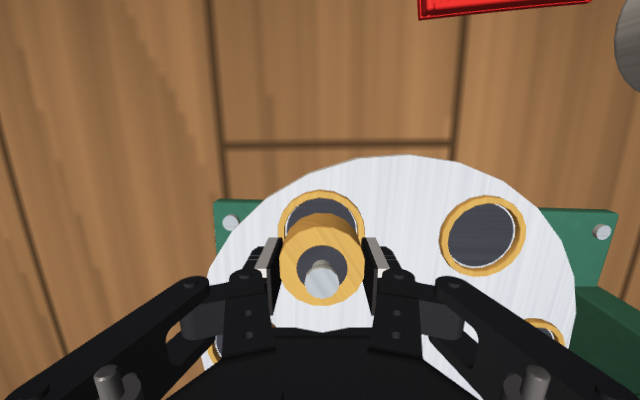

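The boss sits square in the fingers, directly over its nest ring at (321,230). I'll lower it now.

```bash
python3 -m creep '[{"translation":[0,0,-0.01],"spin":0,"jaw":0.2},{"translation":[0,0,-0.008],"spin":0,"jaw":0.2},{"translation":[0,0,-0.005],"spin":0,"jaw":0.2},{"translation":[0,0,-0.002],"spin":0,"jaw":0.2},{"translation":[0,0,0],"spin":0,"jaw":0.2},{"translation":[0,0,0],"spin":0,"jaw":0.2},{"translation":[0,0,0],"spin":0,"jaw":0.2},{"translation":[0,0,0],"spin":0,"jaw":0.2}]'

```

```text
clock: 6.25
tool_pos: [0.5037, 0.1042, 0.0512]
tcp_rot: [0.711, 0.703, 0.001, 0.0]
contact_force: [-0.1, 1.2, 14.7]
gripper_width: 0.491
gripper_force: 68.3
```

```bash
python3 -m creep '[{"translation":[0,0,0],"spin":0,"jaw":1},{"translation":[0,0,0],"spin":0,"jaw":1},{"translation":[0,0,0],"spin":0,"jaw":1},{"translation":[0,0,0.01],"spin":0,"jaw":1},{"translation":[0,0,0.035],"spin":0,"jaw":1},{"translation":[0,0,0.035],"spin":0,"jaw":1},{"translation":[0,0,0.035],"spin":0,"jaw":1},{"translation":[-0.005,0.035,0.01],"spin":0,"jaw":1}]'
python3 -m creep '[{"translation":[-0.005,0.035,0],"spin":0,"jaw":1},{"translation":[-0.005,0.035,0],"spin":0,"jaw":1},{"translation":[-0.005,0.035,0],"spin":0,"jaw":1},{"translation":[-0.005,0.035,0],"spin":0,"jaw":1},{"translation":[-0.005,0.03,0],"spin":0,"jaw":1},{"translation":[0,0,0],"spin":0,"jaw":1},{"translation":[0,0,0],"spin":0,"jaw":1},{"translation":[0,0,0],"spin":0,"jaw":1}]'
python3 - <<'E'
from h import *
s=sense();print(s['tool_pos'],s['q'].round(2))
im,i=snap('wrist','w4.png');b=im[:,:,::-1].copy()
ell(b,i,(18,125,140),(30,255,255),.024,(200,0,470,230),lab='boss')
ell(b,i,(130,80,80),(160,255,255),.024,(150,0,470,300),lab='purple')
im,i=snap('top','t4.png');b=im[:,:,::-1].copy()
ell(b,i,(18,125,140),(30,255,255),.069,(275,140,380,250),5,lab='top')
E
```

```text
clock: 6.92
tool_pos: [0.5005, 0.1332, 0.1807]
tcp_rot: [0.714, 0.7, 0.001, 0.002]
contact_force: [2.6, -0.4, 0.1]
gripper_width: 1.0
gripper_force: 0.0
clock: 7.58
tool_pos: [0.473, 0.3079, 0.1762]
tcp_rot: [0.711, 0.703, -0.0, 0.0]
contact_force: [-0.4, -0.2, 0.0]
gripper_width: 0.997
gripper_force: 0.0
[0.47296117 0.3078504  0.17623696] [-0.28  0.54 -0.57  1.8   0.36  0.91 -1.02]
boss [314.9 117.9] [43.2 44.9] -> [0.4674 0.3817 0.024 ]
purple [344.  214.7] [39.7 42.6] -> [0.4969 0.281  0.024 ]
purple [212.1 133.2] [42.8 44.7] -> [0.3636 0.3685 0.024 ]
top [295.5 212. ] [13.  14.5] -> [0.5012 0.1007 0.069 ]
top [327.3 155.7] [8.6 9.2] -> [0.6743 0.0066 0.069 ]
```

View pics/w4.png

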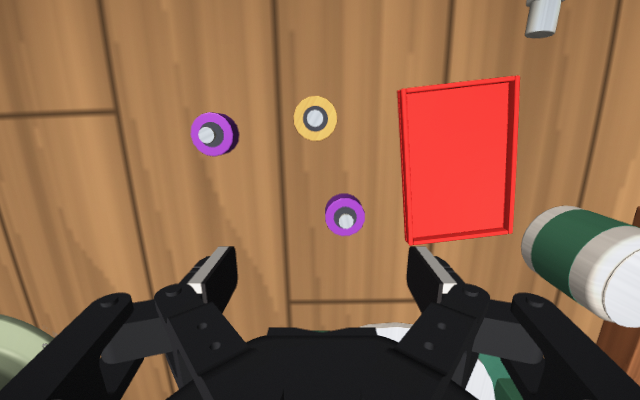

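The boss is at (315,118) in w4, clear of the tray (left edge ~405) and of the purple ones at (214,134) and (345,215). I'll pick it up.

```bash
python3 -m creep '[{"translation":[-0.003,0.037,0],"spin":0,"jaw":1},{"translation":[-0.0025,0.0365,-0.02],"spin":0,"jaw":1},{"translation":[0,0,-0.03],"spin":0,"jaw":1},{"translation":[0,0,-0.035],"spin":0,"jaw":1},{"translation":[0,0,-0.035],"spin":0,"jaw":1},{"translation":[0,0,-0.03],"spin":0,"jaw":1},{"translation":[0,0,-0.0195],"spin":0,"jaw":1},{"translation":[0,0,0],"spin":0,"jaw":0.6}]'
python3 -m creep '[{"translation":[0,0,0],"spin":0,"jaw":0.3},{"translation":[0,0,0],"spin":0,"jaw":0.2},{"translation":[0,0,0],"spin":0,"jaw":0.2},{"translation":[0,0,0],"spin":0,"jaw":0.2},{"translation":[0,0,0],"spin":0,"jaw":0.2},{"translation":[0,0,0],"spin":0,"jaw":0.2},{"translation":[0,0,0.03],"spin":0,"jaw":0.2},{"translation":[0,0,0.035],"spin":0,"jaw":0.2}]'
python3 -m creep '[{"translation":[0,0,0.035],"spin":0,"jaw":0.2},{"translation":[0.015,-0.032,0.01],"spin":0,"jaw":0.2},{"translation":[0.015,-0.032,0],"spin":0,"jaw":0.2},{"translation":[0.016,-0.032,0],"spin":0,"jaw":0.2},{"translation":[0.016,-0.032,0],"spin":0,"jaw":0.2},{"translation":[0.016,-0.032,0],"spin":0,"jaw":0.2},{"translation":[0.016,-0.031,0],"spin":0,"jaw":0.2},{"translation":[0.016,-0.031,0],"spin":0,"jaw":0.2}]'
python3 -m creep '[{"translation":[0.016,-0.031,0],"spin":0,"jaw":0.2},{"translation":[0.015,-0.03,0],"spin":0,"jaw":0.2},{"translation":[0,0,0],"spin":0,"jaw":0.2},{"translation":[0,0,-0.02],"spin":0,"jaw":0.2},{"translation":[0,0,-0.02],"spin":0,"jaw":0.2},{"translation":[0,0,0],"spin":0,"jaw":0.2},{"translation":[0,0,0],"spin":0,"jaw":0.2},{"translation":[0,0,0],"spin":0,"jaw":0.2}]'
python3 - <<'E'
from h import *
s=sense();print(s['tool_pos'],s['q'].round(2))
im,i=snap('wrist','w5.png')
E
```

```text
clock: 8.35
tool_pos: [0.4663, 0.3794, 0.003]
tcp_rot: [0.712, 0.702, -0.003, -0.0]
contact_force: [-0.1, -0.6, -0.0]
gripper_width: 0.885
gripper_force: 0.0
clock: 9.02
tool_pos: [0.4668, 0.3812, 0.0722]
tcp_rot: [0.711, 0.703, -0.001, -0.0]
contact_force: [0.3, 0.6, -0.6]
gripper_width: 0.486
gripper_force: 61.4
clock: 9.68
tool_pos: [0.5785, 0.158, 0.1184]
tcp_rot: [0.711, 0.703, 0.001, 0.001]
contact_force: [1.0, 0.1, -1.1]
gripper_width: 0.492
gripper_force: 61.7
clock: 10.35
tool_pos: [0.609, 0.0993, 0.0782]
tcp_rot: [0.711, 0.703, 0.001, 0.0]
contact_force: [-0.3, 0.8, -1.7]
gripper_width: 0.485
gripper_force: 61.7
[0.60904281 0.09931658 0.07824105] [ 0.08  0.74 -0.5   1.72  0.47  0.8  -0.66]
```

View pics/w5.png

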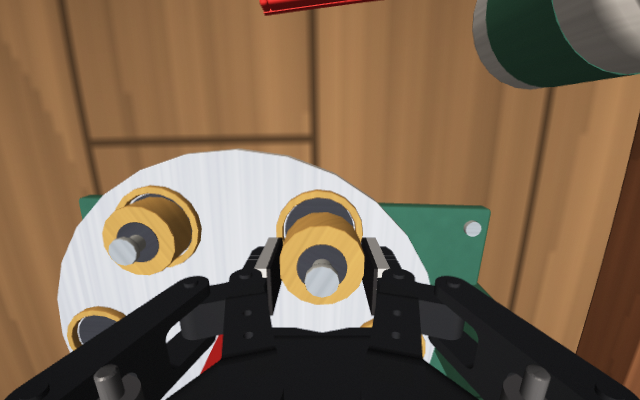

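The first boss is seated at the left in its ring, and the second is right above its own ring at (319,230). I'll lower it and release.

```bash
python3 -m creep '[{"translation":[0,0,-0.01],"spin":0,"jaw":0.2},{"translation":[0,0,-0.009],"spin":0,"jaw":0.2},{"translation":[0,0,-0.005],"spin":0,"jaw":0.2},{"translation":[0,0,-0.003],"spin":0,"jaw":0.2},{"translation":[0,0,0],"spin":0,"jaw":0.2},{"translation":[0,0,0],"spin":0,"jaw":0.2},{"translation":[0,0,0],"spin":0,"jaw":0.2},{"translation":[0,0,0],"spin":0,"jaw":0.2}]'
python3 -m creep '[{"translation":[0,0,0],"spin":0,"jaw":1},{"translation":[0,0,0],"spin":0,"jaw":1},{"translation":[0,0,0],"spin":0,"jaw":1},{"translation":[0,0,0.01],"spin":0,"jaw":1},{"translation":[0,0,0.03],"spin":0,"jaw":1},{"translation":[0,0,0.035],"spin":0,"jaw":1},{"translation":[0,0,0.035],"spin":0,"jaw":1},{"translation":[-0.01,-0.005,0.02],"spin":0,"jaw":1}]'
```

```text
clock: 11.07
tool_pos: [0.6103, 0.0988, 0.0517]
tcp_rot: [0.712, 0.703, 0.001, 0.002]
contact_force: [-2.0, -6.1, 37.1]
gripper_width: 0.492
gripper_force: 71.2
clock: 11.73
tool_pos: [0.6, 0.0954, 0.1835]
tcp_rot: [0.711, 0.703, 0.002, 0.001]
contact_force: [0.3, 0.9, -0.2]
gripper_width: 0.997
gripper_force: 0.0
```

```bash
python3 -m creep '[{"translation":[-0.016,-0.028,0],"spin":-0.035,"jaw":1},{"translation":[-0.016,-0.028,0],"spin":0,"jaw":1},{"translation":[-0.016,-0.029,0],"spin":0,"jaw":1},{"translation":[0,0,-0.02],"spin":0,"jaw":1},{"translation":[0,0,-0.035],"spin":0,"jaw":1},{"translation":[0,0,-0.035],"spin":0,"jaw":1},{"translation":[0,0,-0.035],"spin":0,"jaw":1},{"translation":[0,0,0],"spin":0,"jaw":0.6}]'
python3 -m creep '[{"translation":[0,0,0],"spin":0,"jaw":0.2},{"translation":[0,0,0],"spin":0,"jaw":0.1},{"translation":[0,0,0],"spin":0,"jaw":0.1},{"translation":[0,0,0],"spin":0,"jaw":0.1},{"translation":[0,0,0],"spin":0,"jaw":0.1},{"translation":[0,0,0],"spin":0,"jaw":0.1},{"translation":[0,0,0],"spin":0,"jaw":0.1},{"translation":[0,0,0],"spin":0,"jaw":0.1}]'
```

```text
clock: 12.4
tool_pos: [0.5474, 0.0088, 0.0498]
tcp_rot: [0.723, 0.69, -0.003, -0.003]
contact_force: [-1.7, 0.0, -0.7]
gripper_width: 0.884
gripper_force: 0.0
clock: 13.07
tool_pos: [0.5514, 0.009, 0.057]
tcp_rot: [0.724, 0.69, 0.001, 0.001]
contact_force: [-4.1, 1.0, 12.0]
gripper_width: 0.408
gripper_force: 59.8
```

```bash
python3 -m creep '[{"translation":[0,0,0],"spin":-0.1,"jaw":0.1},{"translation":[0,0,0],"spin":-0.1,"jaw":0.1},{"translation":[0,0,0],"spin":-0.1,"jaw":0.1},{"translation":[0,0,0],"spin":-0.1,"jaw":0.1},{"translation":[0,0,0],"spin":-0.1,"jaw":0.1},{"translation":[0,0,0],"spin":-0.1,"jaw":0.1},{"translation":[0,0,0],"spin":-0.1,"jaw":0.1},{"translation":[0,0,0],"spin":-0.1,"jaw":0.1}]'
python3 -m creep '[{"translation":[0,0,0],"spin":-0.1,"jaw":0.1},{"translation":[0,0,0],"spin":-0.1,"jaw":0.1},{"translation":[0,0,0],"spin":-0.047,"jaw":0.1},{"translation":[0,0,0],"spin":0,"jaw":0.1},{"translation":[0,0,0],"spin":0,"jaw":0.1},{"translation":[0,0,0],"spin":0,"jaw":0.1},{"translation":[0,0,0],"spin":0,"jaw":0.1},{"translation":[0,0,0],"spin":0,"jaw":0.1}]'
python3 -m creep '[{"translation":[0,0,0],"spin":0,"jaw":1},{"translation":[0,0,0],"spin":0,"jaw":1},{"translation":[0,0,0],"spin":0,"jaw":1},{"translation":[0,0,0.01],"spin":0,"jaw":1},{"translation":[0,0,0.035],"spin":0,"jaw":1},{"translation":[0,0,0.035],"spin":0,"jaw":1},{"translation":[0,0,0.035],"spin":0,"jaw":1},{"translation":[-0.03,0,0.025],"spin":0,"jaw":1}]'
python3 -m creep '[{"translation":[-0.035,-0.03,0.02],"spin":-0.1,"jaw":1},{"translation":[-0.015,-0.03,0.03],"spin":-0.1,"jaw":1},{"translation":[0,-0.03,0.03],"spin":-0.036,"jaw":1},{"translation":[0,-0.035,0],"spin":0,"jaw":1},{"translation":[0,-0.035,0],"spin":0,"jaw":1},{"translation":[0,0,0],"spin":0,"jaw":1},{"translation":[0,0,0],"spin":0,"jaw":1},{"translation":[0,0,0],"spin":0,"jaw":1}]'
python3 - <<'E'
from h import *
s=sense();print(s['tool_pos'],s['q'].round(2))
im,i=snap('wrist','w6.png')
E
```

```text
clock: 13.73
tool_pos: [0.5504, 0.0095, 0.0569]
tcp_rot: [0.936, 0.352, 0.0, -0.0]
contact_force: [-13.1, 3.3, 19.3]
gripper_width: 0.409
gripper_force: 60.6
clock: 14.4
tool_pos: [0.5501, 0.0098, 0.0569]
tcp_rot: [0.972, 0.236, 0.0, -0.0]
contact_force: [-13.5, 3.8, 21.8]
gripper_width: 0.408
gripper_force: 61.0
clock: 15.07
tool_pos: [0.5241, 0.0094, 0.1984]
tcp_rot: [0.972, 0.236, 0.003, 0.0]
contact_force: [-0.5, 0.2, 0.7]
gripper_width: 0.998
gripper_force: 0.0
clock: 15.73
tool_pos: [0.4775, -0.1427, 0.269]
tcp_rot: [0.993, 0.12, 0.0, -0.0]
contact_force: [-0.0, -0.3, -0.7]
gripper_width: 1.002
gripper_force: 0.0
[ 0.4775049  -0.14272295  0.26898183] [ 0.3   0.28 -0.15  1.88  0.05  0.99 -1.21]
```

View pics/w6.png

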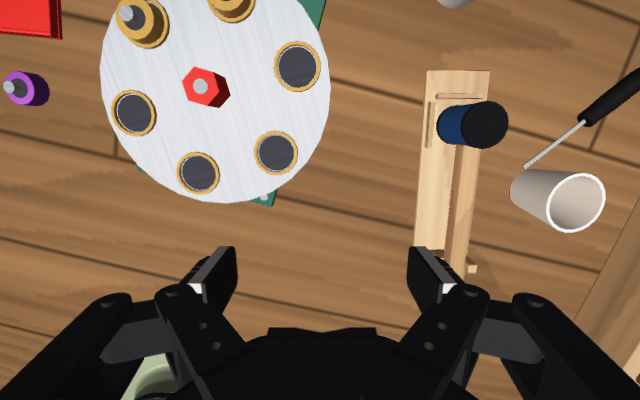

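The turret has turned, with a boss now under the arm at (232,5). The mallet's top face is at (485,125). Next I'll measure the nests, and the mallet head and handle yaw.

```bash
python3 - <<'E'
from h import *
b=cv2.imread('pics/w6.png');i=camera_info('wrist')
N=ell(b,i,(0,0,20),(180,140,110),.045,(105,35,330,205),150,lab='nest')
for p in N: print(np.degrees(np.arctan2(p[1]-.0103,p[0]-.552)),np.hypot(p[1]-.0103,p[0]-.552))
hs=cv2.cvtColor(b,cv2.COLOR_BGR2HSV)
print('black',hs[125,487],'blue',hs[125,450],'handle',hs[200,458],'board',hs[200,432],hs[200,447])
ell(b,i,(0,0,0),(180,255,50),.09,(430,90,515,155),lab='head')
g=cv2.cvtColor(b,cv2.COLOR_BGR2GRAY)
for v in(165,185,205,225): print(v,g[v,415:485].tolist())
cv2.imwrite('pics/c6.png',cv2.resize(b[60:280,400:520],None,fx=2.7,fy=2.7))
E
```

```text
nest [198.4 172.6] [30.8 34.6] -> [0.4469 0.0154 0.045 ]
nest [276.  152.5] [33.4 34.7] -> [ 0.4961 -0.0777  0.045 ]
nest [134.2 112.7] [31.2 37.7] -> [0.5027 0.1047 0.045 ]
nest [297.   66.7] [36.6 39.8] -> [ 0.6007 -0.0815  0.045 ]
177.23636277530392 0.10518017594366642
-122.43232706280054 0.10424027778628529
117.56850868848889 0.10652398390953295
-62.03677096215845 0.10388282272061661
black [120  19  27] blue [109 172  89] handle [ 16 101 219] board [ 19  77 238] [ 18  83 231]
head [483.8 124.4] [44.5 49.9] -> [ 0.5867 -0.2981  0.09  ]
165 [123, 123, 122, 126, 141, 182, 210, 206, 205, 205, 205, 207, 208, 211, 212, 212, 214, 215, 216, 218, 216, 216, 213, 211, 209, 206, 204, 203, 201, 199, 195, 190, 188, 189, 192, 192, 194, 194, 174, 116, 117, 117, 121, 124, 128, 135, 159, 182, 185, 186, 188, 190, 193, 193, 191, 188, 186, 186, 187, 187, 186, 181, 160, 156, 138, 131, 130, 131, 130, 129]
185 [126, 126, 129, 163, 206, 205, 204, 204, 205, 206, 207, 208, 211, 211, 211, 213, 215, 217, 216, 214, 212, 211, 208, 206, 204, 202, 201, 201, 202, 204, 204, 200, 195, 191, 192, 193, 144, 109, 115, 
[... 164 characters left out ...]
 146, 183, 205, 204, 204, 204, 204, 205, 206, 208, 209, 210, 212, 213, 215, 214, 214, 212, 210, 208, 204, 204, 202, 200, 201, 203, 204, 205, 207, 209, 207, 204, 199, 145, 111, 108, 108, 119, 125, 128, 149, 176, 187, 187, 187, 189, 192, 191, 188, 187, 188, 190, 191, 189, 182, 168, 155, 144, 123, 122, 122, 123, 123, 122, 124, 124, 124, 124, 125]
225 [167, 206, 202, 202, 202, 203, 204, 205, 206, 208, 209, 209, 211, 212, 213, 212, 211, 209, 207, 205, 204, 202, 201, 200, 203, 205, 206, 207, 208, 209, 209, 207, 143, 111, 112, 113, 116, 116, 118, 143, 177, 175, 172, 170, 171, 174, 172, 169, 171, 175, 177, 176, 175, 170, 160, 150, 127, 116, 117, 118, 119, 118, 118, 119, 119, 120, 119, 120, 119, 120]
```

View pics/c6.png

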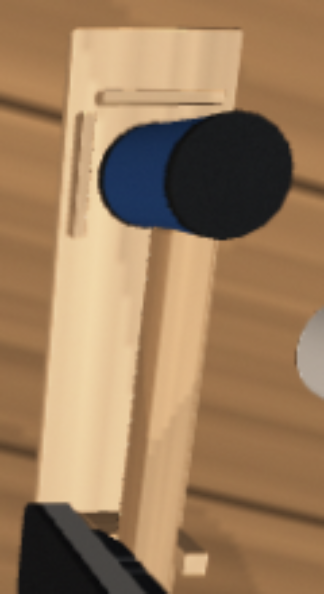

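```bash
python3 - <<'E'
from h import *
i=camera_info('wrist')
v=[165,185,205,225];L=[461,459,456.5,454.5];R=[477,474.3,471,469.5]
l=np.array([onz(i,(a,b),.067)[:2] for a,b in zip(L,v)]);r=np.array([onz(i,(a,b),.067)[:2] for a,b in zip(R,v)])
print(l.round(4).tolist(),r.round(4).tolist())
for q in(l,r,(l+r)/2):
    k=np.polyfit(q[:,0],q[:,1],1);print('yaw',np.degrees(np.arctan(k[0])),'y at .5867',np.polyval(k,.5867),'at .53',np.polyval(k,.53))
print('board TL,TR',onz(i,(400+75/2.7,60+30/2.7),.01),onz(i,(400+243/2.7,60+30/2.7),.01),'far curb top ends',onz(i,(400+97/2.7,60+92/2.7),.022),onz(i,(400+224/2.7,60+94/2.7),.022),'left curb',onz(i,(400+82/2.7,60+113/2.7),.022),onz(i,(400+70/2.7,60+235/2.7),.022))
e=onz(i,(483.8,124.4),.09)[:2]
r=np.hypot(*(onz(i,(483.8+22.2,124.4),.09)[:2]-e));print('rad',r)
E
```

```text
[[0.5382, -0.301], [0.5143, -0.3075], [0.4894, -0.3136], [0.4637, -0.3207]] [[0.543, -0.3202], [0.519, -0.3262], [0.4939, -0.3317], [0.4684, -0.3398]]
yaw 14.76200930562455 y at .5867 -0.2882293784372355 at .53 -0.30316995155323834
yaw 14.489180247113326 y at .5867 -0.308623244788225 at .53 -0.32327543899992967
yaw 14.626294008876679 y at .5867 -0.29843127347250553 at .53 -0.3132283066357523
board TL,TR [ 0.64274013 -0.24378824  0.01      ] [ 0.66385441 -0.32392542  0.01      ] far curb top ends [ 0.61610687 -0.25944869  0.022     ] [ 0.6308496  -0.31962527  0.022     ] left curb [ 0.60521312 -0.25555714  0.022     ] [ 0.54880139 -0.26873414  0.022     ]
rad 0.02504453874119835
```

```bash
python3 -m creep '[{"translation":[0.012,-0.033,0],"spin":0.015,"jaw":1},{"translation":[0.012,-0.034,0],"spin":0,"jaw":1},{"translation":[0.012,-0.034,-0.01],"spin":0,"jaw":1},{"translation":[0.012,-0.034,-0.02],"spin":0,"jaw":1},{"translation":[0.0128,-0.033,-0.02],"spin":0,"jaw":1},{"translation":[0,0,-0.02],"spin":0,"jaw":1},{"translation":[0,0,-0.03],"spin":0,"jaw":1},{"translation":[0,0,0],"spin":0,"jaw":1}]'
python3 - <<'E'
from h import *
s=sense();print(s['tool_pos'],s['q'].round(2))
im,i=snap('wrist','w7.png')
C=np.array([.5867,-.2981]);d=np.array([np.cos(.2553),np.sin(.2553)])
print(proj(i,[[*(C-.03*d),.067],[*(C-.05*d),.067],[*(C-.1*d),.067]]).round(1).tolist())
g=cv2.cvtColor(im,cv2.COLOR_RGB2GRAY)
E
```

```text
clock: 16.45
tool_pos: [0.5366, -0.309, 0.1635]
tcp_rot: [0.992, 0.128, -0.003, -0.002]
contact_force: [-0.7, 1.6, -1.3]
gripper_width: 0.996
gripper_force: 0.0
[ 0.53664126 -0.30899492  0.16350518] [ 0.49  0.59 -0.09  1.67  0.06  0.89 -0.94]
[[325.1, 180.2], [325.0, 203.0], [324.7, 255.8]]
```

View pics/w7.png

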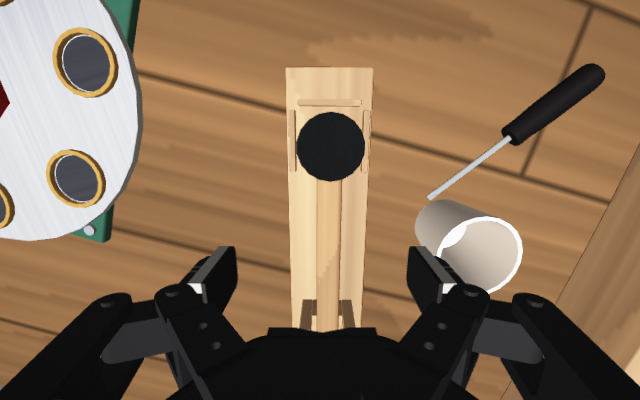

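```bash
python3 - <<'E'
from h import *
s=sense();i=camera_info('wrist');b=cv2.imread('pics/w7.png')
print(s['tool_pos'])
m=onz(i,(481,254),.085);print('mug',m)
ell(b,i,(0,0,0),(180,255,50),.09,(285,100,375,190),lab='head')
r=Ro.from_quat(s['tcp_rot']).as_matrix();d=r.T@(m-s['tool_pos']);print('mug in tool',d)
print([np.round(onz(i,(u,v),.067)[:2],4).tolist() for u,v in((316.5,203),(340.5,203),(316.5,280),(339,280))])
E
```

```text
[ 0.53755583 -0.30929582  0.16643825]
mug [ 0.53374207 -0.45148841  0.085     ]
head [330.3 146.2] [67.4 68. ] -> [ 0.5885 -0.302   0.09  ]
mug in tool [-0.03962338  0.1368354   0.08106495]
[[0.5368, -0.3041], [0.5421, -0.3244], [0.4635, -0.323], [0.4689, -0.3436]]
```

```bash
python3 -m creep '[{"translation":[0.002,-0.004,-0.03],"spin":0,"jaw":1},{"translation":[0,0,-0.03],"spin":0,"jaw":1},{"translation":[0,0,-0.03],"spin":0,"jaw":1},{"translation":[0,0,-0.02],"spin":0,"jaw":1},{"translation":[0,0,-0.0195],"spin":0,"jaw":1},{"translation":[0,0,0],"spin":0,"jaw":0.8},{"translation":[0,0,0],"spin":0,"jaw":0.5},{"translation":[0,0,0],"spin":0,"jaw":0.2}]'
python3 -m creep '[{"translation":[0,0,0],"spin":0,"jaw":0},{"translation":[0,0,0],"spin":0,"jaw":0},{"translation":[0,0,0],"spin":0,"jaw":0},{"translation":[0,0,0],"spin":0,"jaw":0},{"translation":[0,0,0],"spin":0,"jaw":0},{"translation":[0,0,0],"spin":0,"jaw":0},{"translation":[0,0,0],"spin":0,"jaw":0},{"translation":[0,0,0],"spin":0,"jaw":0}]'
python3 -c "
from h import *
s=sense();print(s['tool_pos'],s['ft_torque'])"
```

```text
clock: 17.17
tool_pos: [0.5416, -0.3152, 0.0412]
tcp_rot: [0.992, 0.128, 0.001, 0.001]
contact_force: [0.2, 0.7, -0.9]
gripper_width: 0.607
gripper_force: 0.0
clock: 17.83
tool_pos: [0.541, -0.3153, 0.0405]
tcp_rot: [0.992, 0.128, 0.001, 0.0]
contact_force: [-3.2, 2.3, 13.7]
gripper_width: 0.246
gripper_force: 58.6
[ 0.5410361  -0.31533722  0.04048171] [0.3651891  0.51862053 0.23679898]
```

```bash
python3 -m creep '[{"translation":[0,0,0.015],"spin":0,"jaw":0},{"translation":[0,0,0.025],"spin":0,"jaw":0},{"translation":[0,0,0.03],"spin":0,"jaw":0},{"translation":[0,0,0.035],"spin":0,"jaw":0},{"translation":[0,0,0.035],"spin":0,"jaw":0},{"translation":[0,0,0.035],"spin":0,"jaw":0},{"translation":[0,0,0.03],"spin":0,"jaw":0},{"translation":[0,0.01,0.015],"spin":0,"jaw":0}]'
python3 -m creep '[{"translation":[0.005,0.025,0],"spin":-0.04,"jaw":0},{"translation":[0.008,0.035,0],"spin":-0.04,"jaw":0},{"translation":[0.008,0.035,0],"spin":-0.04,"jaw":0},{"translation":[0.008,0.035,0],"spin":-0.04,"jaw":0},{"translation":[0.008,0.035,0],"spin":-0.04,"jaw":0},{"translation":[0.008,0.035,0],"spin":-0.04,"jaw":0},{"translation":[0.008,0.035,0],"spin":-0.02,"jaw":0},{"translation":[0.008,0.03,0],"spin":0,"jaw":0}]'
python3 -m creep '[{"translation":[0.008,0.025,0],"spin":0,"jaw":0},{"translation":[0.004,0.02,0],"spin":0,"jaw":0},{"translation":[0,0,0],"spin":0,"jaw":0},{"translation":[0,0,0],"spin":0,"jaw":0},{"translation":[0,0,0],"spin":0,"jaw":0},{"translation":[0,0,0],"spin":0,"jaw":0},{"translation":[0,0,0],"spin":0,"jaw":0},{"translation":[0,0,0],"spin":0,"jaw":0}]'
python3 - <<'E'
from h import *
s=sense();print(s['tool_pos'],s['q'].round(2))
snap('wrist','w8.png');snap('scene','s8.png')
b=cv2.imread('pics/s8.png')[150:280,250:400];w=cv2.imread('pics/w8.png')[0:390,100:540]
b=cv2.resize(b,None,fx=390/130,fy=3)[:, 45:405]
cv2.imwrite('pics/m8.png',np.hstack([w,b]))
E
```

```text
clock: 18.5
tool_pos: [0.5406, -0.3072, 0.2635]
tcp_rot: [0.992, 0.126, 0.002, 0.002]
contact_force: [0.4, -0.5, -3.3]
gripper_width: 0.25
gripper_force: 60.0
clock: 19.17
tool_pos: [0.6012, -0.0374, 0.2595]
tcp_rot: [1.0, -0.002, 0.0, -0.0]
contact_force: [0.8, -0.3, -3.2]
gripper_width: 0.245
gripper_force: 59.8
clock: 19.83
tool_pos: [0.6133, 0.0041, 0.2591]
tcp_rot: [1.0, -0.003, 0.0, 0.0]
contact_force: [0.0, -0.3, -3.2]
gripper_width: 0.242
gripper_force: 59.7
[0.61325982 0.00407421 0.25905434] [-0.03  0.48 -0.1   1.6   0.05  1.07 -1.73]
```

View pics/m8.png

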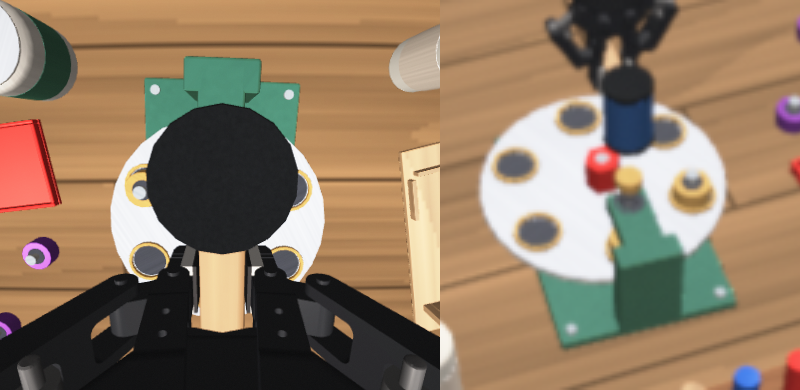

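The mallet hangs upright with its head centred over the press arm and punch. I'll give a moderate first knock.

```bash
python3 -m creep '[{"translation":[0,0,-0.03],"spin":0,"jaw":0},{"translation":[0,0,-0.04],"spin":0,"jaw":0},{"translation":[0,0,0.03],"spin":0,"jaw":0},{"translation":[0,0,0.04],"spin":0,"jaw":0},{"translation":[0,0,0],"spin":0,"jaw":0},{"translation":[0,0,0],"spin":0,"jaw":0},{"translation":[0,0,0],"spin":0,"jaw":0},{"translation":[0,0,0],"spin":0,"jaw":0}]'
python3 - <<'E'
from h import *
s=sense();print(s['tool_pos'])
snap('wrist','w9.png');im,i=snap('scene','s9.png')
P=np.array([.6569,.0054])
print(proj(i,[[*P,.045],[*P,.083],[*P,.071],[*P,.168],[*P,.09]]).round(1).tolist())
E
```

```text
clock: 20.6
tool_pos: [0.6128, 0.0047, 0.2581]
tcp_rot: [1.0, -0.002, -0.001, 0.0]
contact_force: [-0.1, -0.5, -3.4]
gripper_width: 0.245
gripper_force: 60.2
[0.61283476 0.00469636 0.25805851]
[[327.8, 233.2], [327.8, 225.9], [327.8, 228.2], [327.7, 208.4], [327.7, 224.5]]
```

```bash
python3 -m creep '[{"translation":[0,0,0],"spin":0,"jaw":0},{"translation":[0,0,0],"spin":0,"jaw":0},{"translation":[0,0,0],"spin":0,"jaw":0},{"translation":[0,0,0],"spin":0,"jaw":0},{"translation":[0,0,0],"spin":0,"jaw":0},{"translation":[0,0,-0.04],"spin":0,"jaw":0},{"translation":[0,0,-0.04],"spin":0,"jaw":0},{"translation":[0,0,0],"spin":0,"jaw":0}]'
python3 -m creep '[{"translation":[0,0,0.04],"spin":0,"jaw":0},{"translation":[0,0,0.04],"spin":0,"jaw":0},{"translation":[0,0,0],"spin":0,"jaw":0},{"translation":[0,0,0],"spin":0,"jaw":0},{"translation":[0,0,0],"spin":0,"jaw":0},{"translation":[0,0,0],"spin":0,"jaw":0},{"translation":[0,0,0],"spin":0,"jaw":0},{"translation":[0,0,0],"spin":0,"jaw":0}]'
python3 - <<'E'
from h import *
s=sense();print(s['tool_pos'])
snap('wrist','w10.png')
for n in('w8','w9','w10'):
    b=cv2.imread(f'pics/{n}.png');ell(b,camera_info('wrist'),(0,0,0),(180,255,50),.3,(235,95,405,252),1000,lab=n)
E
```

```text
clock: 21.37
tool_pos: [0.6108, 0.005, 0.1737]
tcp_rot: [1.0, -0.002, -0.003, 0.0]
contact_force: [-5.4, -0.2, 2.9]
gripper_width: 0.244
gripper_force: 68.8
clock: 22.03
tool_pos: [0.613, 0.0048, 0.258]
tcp_rot: [1.0, -0.002, -0.001, 0.0]
contact_force: [0.1, -1.1, -3.6]
gripper_width: 0.246
gripper_force: 68.3
[0.61299314 0.00483199 0.25795618]
w8 [321.8 178.9] [150.9 151. ] -> [0.6612 0.0049 0.3   ]
w9 [321.9 178.9] [150.9 151.1] -> [0.6612 0.0049 0.3   ]
w10 [321.8 198.9] [154.8 163.2] -> [0.6539 0.0049 0.3   ]
```

View pics/w10.png

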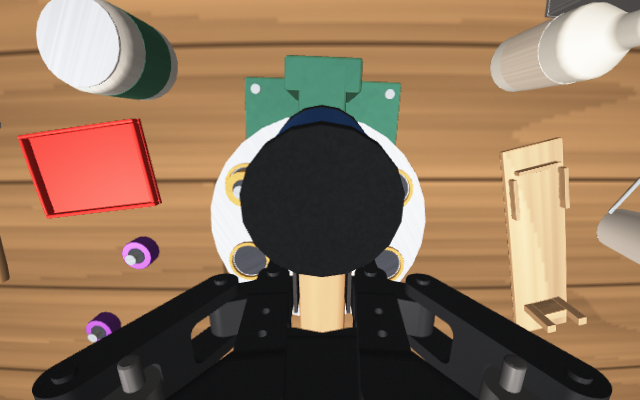

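The head has tilted up in the grip: its top disc moved back, to about (322,197). Next I'll estimate the tilt from the disc's near edge, at v≈276.

```bash
python3 - <<'E'
from h import *
s=sense();i=camera_info('wrist');p=s['tool_pos']
for n in('w8','w10'):
    g=cv2.imread(f'pics/{n}.png');hs=cv2.cvtColor(g,cv2.COLOR_BGR2HSV)[:,322,2].astype(int);print(n,np.where(np.abs(np.diff(hs))>40)[0])
for th in(0,4,6,8,10,12,15):
    t=np.radians(th);c,sn=np.cos(t),np.sin(t)
    f=lambda x,z:[p[0]+x*c-z*sn,p[1],p[2]+.0135+x*sn+z*c]
    q=proj(i,[f(.023,.036),f(.049,.036),f(.075,.036),f(.075,.036-.08)]);print(th,q[:,1].round(1),'bottom near edge rel TCP',np.round(np.array(f(.023,-.044))-p,4),'far',np.round(np.array(f(.075,-.044))-p,4))
E
```

```text
w8 [ 56 102 253 254 331 332]
w10 [ 55 104 276 331 332]
0 [253.4 180.6  96.8 110. ] bottom near edge rel TCP [ 0.023   0.     -0.0305] far [ 0.075   0.     -0.0305]
4 [262.  190.7 104.9 104.1] bottom near edge rel TCP [ 0.026   0.     -0.0288] far [ 0.0779  0.     -0.0252]
6 [266.4 196.2 109.7 101.3] bottom near edge rel TCP [ 0.0275  0.     -0.0279] far [ 0.0792  0.     -0.0224]
8 [270.8 201.9 115.2  98.5] bottom near edge rel TCP [ 0.0289  0.     -0.0269] far [ 0.0804  0.     -0.0196]
10 [275.2 207.9 121.3  95.8] bottom near edge rel TCP [ 0.0303  0.     -0.0258] far [ 0.0815  0.     -0.0168]
12 [279.5 214.2 128.   93.2] bottom near edge rel TCP [ 0.0316  0.     -0.0248] far [ 0.0825  0.     -0.0139]
15 [286.1 224.  139.3  89.4] bottom near edge rel TCP [ 0.0336  0.     -0.023 ] far [ 0.0838  0.     -0.0096]
```

```bash
python3 -m creep '[{"translation":[0.011,0,0],"spin":0,"jaw":0},{"translation":[0,0,0],"spin":0,"jaw":0},{"translation":[0,0,0],"spin":0,"jaw":0},{"translation":[0,0,0],"spin":0,"jaw":0},{"translation":[0,0,0],"spin":0,"jaw":0},{"translation":[0,0,-0.041],"spin":0,"jaw":0},{"translation":[0,0,-0.041],"spin":0,"jaw":0},{"translation":[0,0,0],"spin":0,"jaw":0}]'
python3 -m creep '[{"translation":[0,0,0.041],"spin":0,"jaw":0},{"translation":[0,0,0.041],"spin":0,"jaw":0},{"translation":[0,0,0],"spin":0,"jaw":0},{"translation":[0,0,0],"spin":0,"jaw":0},{"translation":[0,0,0],"spin":0,"jaw":0},{"translation":[0,0,0],"spin":0,"jaw":0},{"translation":[0,0,0],"spin":0,"jaw":0},{"translation":[0,0,0],"spin":0,"jaw":0}]'
python3 - <<'E'
from h import *
s=sense();print(s['tool_pos'])
snap('wrist','w11.png')
g=cv2.imread('pics/w11.png');hs=cv2.cvtColor(g,cv2.COLOR_BGR2HSV)[:,322,2].astype(int);print(np.where(np.abs(np.diff(hs))>40)[0])
E
```

```text
clock: 22.75
tool_pos: [0.6217, 0.0049, 0.1715]
tcp_rot: [1.0, -0.002, -0.003, 0.0]
contact_force: [-4.7, 0.5, 1.2]
gripper_width: 0.249
gripper_force: 72.1
clock: 23.42
tool_pos: [0.624, 0.0048, 0.2582]
tcp_rot: [1.0, -0.002, -0.001, 0.0]
contact_force: [0.5, 0.5, -3.3]
gripper_width: 0.244
gripper_force: 71.7
[0.62395282 0.00484156 0.25817517]
[ 68  99 100 287 331 332]
```

```bash
python3 -m creep '[{"translation":[-0.01,-0.025,0],"spin":0.04,"jaw":0},{"translation":[-0.01,-0.035,0],"spin":0.04,"jaw":0},{"translation":[-0.01,-0.035,0],"spin":0.04,"jaw":0},{"translation":[-0.01,-0.035,0],"spin":0.04,"jaw":0},{"translation":[-0.01,-0.035,0],"spin":0.04,"jaw":0},{"translation":[-0.01,-0.035,0],"spin":0.04,"jaw":0},{"translation":[-0.01,-0.035,0],"spin":0.02,"jaw":0},{"translation":[-0.01,-0.035,0],"spin":0,"jaw":0}]'
python3 -m creep '[{"translation":[-0.003,-0.03,0],"spin":0,"jaw":0},{"translation":[0,-0.02,0],"spin":0,"jaw":0},{"translation":[0,0,-0.03],"spin":0,"jaw":0},{"translation":[0,0,-0.03],"spin":0,"jaw":0},{"translation":[0,0,-0.03],"spin":0,"jaw":0},{"translation":[0,0,0],"spin":0,"jaw":0},{"translation":[0,0,0],"spin":0,"jaw":0},{"translation":[0,0,0],"spin":0,"jaw":0}]'
```

```text
clock: 24.13
tool_pos: [0.5434, -0.2668, 0.2587]
tcp_rot: [0.992, 0.128, -0.0, -0.0]
contact_force: [0.8, 0.3, -4.0]
gripper_width: 0.245
gripper_force: 71.4
clock: 24.8
tool_pos: [0.542, -0.3155, 0.1705]
tcp_rot: [0.992, 0.128, 0.001, 0.0]
contact_force: [-0.5, -0.7, -2.4]
gripper_width: 0.251
gripper_force: 71.2
```

```bash
python3 -m creep '[{"translation":[-0.001,0,-0.025],"spin":0,"jaw":0},{"translation":[0,0,-0.025],"spin":0,"jaw":0},{"translation":[0,0,-0.01],"spin":0,"jaw":0},{"translation":[0,0,-0.01],"spin":0,"jaw":0},{"translation":[0,0,-0.01],"spin":0,"jaw":0},{"translation":[0,0,-0.01],"spin":0,"jaw":0},{"translation":[0,0,-0.01],"spin":0,"jaw":0},{"translation":[0,0,0],"spin":0,"jaw":0}]'
python3 -m creep '[{"translation":[0,0,-0.008],"spin":0,"jaw":0},{"translation":[0,0,-0.008],"spin":0,"jaw":0},{"translation":[0,0,-0.007],"spin":0,"jaw":0},{"translation":[0,0,-0.006],"spin":0,"jaw":0},{"translation":[0,0,-0.003],"spin":0,"jaw":0},{"translation":[0,0,0],"spin":0,"jaw":0},{"translation":[0,0,0],"spin":0,"jaw":0},{"translation":[0,0,0],"spin":0,"jaw":0}]'
python3 - <<'E'
from h import *
s=sense();print(s['tool_pos'])
snap('wrist','w12.png')
g=cv2.imread('pics/w12.png');hs=cv2.cvtColor(g,cv2.COLOR_BGR2HSV)[:,322,2].astype(int);print(np.where(np.abs(np.diff(hs))>40)[0])
E
```

```text
clock: 25.47
tool_pos: [0.5397, -0.3148, 0.0673]
tcp_rot: [0.992, 0.128, -0.001, -0.001]
contact_force: [0.2, 0.3, -3.9]
gripper_width: 0.249
gripper_force: 71.3
clock: 26.13
tool_pos: [0.5402, -0.3152, 0.0368]
tcp_rot: [0.992, 0.127, -0.0, -0.0]
contact_force: [2.0, 0.3, -1.4]
gripper_width: 0.248
gripper_force: 71.3
[ 0.54017107 -0.31518394  0.03681694]
[ 26  93  95 108 109 265 331 332]
```

```bash
python3 -m creep '[{"translation":[0,0,0.0],"spin":0,"jaw":0.5},{"translation":[0,0,0.0],"spin":0,"jaw":1},{"translation":[0,0,0],"spin":0,"jaw":1},{"translation":[0,0,0],"spin":0,"jaw":1},{"translation":[0,0,0],"spin":0,"jaw":1},{"translation":[0,0,0.035],"spin":0,"jaw":1},{"translation":[0,0,0.035],"spin":0,"jaw":1},{"translation":[0,0,0.035],"spin":0,"jaw":1}]'
python3 -m creep '[{"translation":[0,0,0.025],"spin":0,"jaw":1},{"translation":[0,0,0],"spin":0,"jaw":1},{"translation":[0,0,0],"spin":0,"jaw":1},{"translation":[0,0,0],"spin":0,"jaw":1},{"translation":[0,0,0],"spin":0,"jaw":1},{"translation":[0,0,0],"spin":0,"jaw":1},{"translation":[0,0,0],"spin":0,"jaw":1},{"translation":[0,0,0],"spin":0,"jaw":1}]'
python3 - <<'E'
from h import *
s=sense();print(s['tool_pos'])
im,i=snap('wrist','w13.png');b=im[:,:,::-1].copy()
ell(b,i,(0,0,0),(180,255,50),.09,(285,80,375,190),lab='head')
print([np.round(onz(i,(u,203),.067)[:2],4).tolist() for u in (316,340)])
g=cv2.cvtColor(b,cv2.COLOR_BGR2GRAY)
for v in(203,280): print(v,g[v,295:365].tolist())
E
```

```text
clock: 26.85
tool_pos: [0.5399, -0.3149, 0.1429]
tcp_rot: [0.992, 0.128, -0.0, -0.0]
contact_force: [0.3, -0.2, 1.0]
gripper_width: 1.003
gripper_force: 0.0
clock: 27.52
tool_pos: [0.5402, -0.3151, 0.1663]
tcp_rot: [0.992, 0.128, -0.0, -0.0]
contact_force: [0.5, 0.2, -0.4]
gripper_width: 0.998
gripper_force: 0.0
[ 0.54019032 -0.31505704  0.16633197]
head [321.9 152.5] [66.  66.2] -> [ 0.5853 -0.3031  0.09  ]
[[0.5396, -0.3097], [0.5449, -0.33]]
203 [222, 223, 224, 225, 226, 227, 226, 225, 224, 222, 221, 219, 218, 216, 199, 175, 193, 196, 197, 198, 199, 201, 204, 203, 203, 200, 199, 198, 198, 197, 198, 198, 199, 198, 197, 192, 178, 163, 142, 138, 196, 203, 203, 200, 197, 195, 191, 188, 188, 187, 185, 187, 190, 191, 194, 195, 197, 198, 199, 200, 201, 202, 203, 203, 178, 132, 125, 126, 126, 126]
280 [216, 216, 217, 218, 218, 220, 221, 221, 221, 220, 220, 218, 217, 214, 213, 194, 168, 185, 190, 190, 190, 188, 187, 185, 183, 181, 179, 181, 183, 186, 187, 186, 186, 185, 183, 170, 158, 143, 133, 190, 194, 194, 191, 187, 184, 183, 182, 183, 183, 184, 187, 190, 192, 194, 197, 198, 200, 201, 202, 202, 202, 155, 132, 131, 130, 130, 131, 130, 130, 130]
```

```bash
python3 -m creep '[{"translation":[0,0.02,0.02],"spin":0.115,"jaw":1},{"translation":[0,0.035,0],"spin":0.115,"jaw":1},{"translation":[0.002,0.035,0],"spin":0.115,"jaw":1},{"translation":[0.002,0.035,0],"spin":0.115,"jaw":1},{"translation":[0.002,0.035,0],"spin":0.115,"jaw":1},{"translation":[0.002,0.035,0],"spin":0.115,"jaw":1},{"translation":[0.002,0.035,0],"spin":0.115,"jaw":1},{"translation":[0.002,0.035,0],"spin":0.115,"jaw":1}]'
python3 -m creep '[{"translation":[0,0.035,0],"spin":0.115,"jaw":1},{"translation":[0,0.025,0],"spin":0.115,"jaw":1},{"translation":[0,0,0],"spin":0.118,"jaw":1},{"translation":[0,0,0],"spin":0,"jaw":1},{"translation":[0,0,0],"spin":0,"jaw":1},{"translation":[0,0,0],"spin":0,"jaw":1},{"translation":[0,0,0],"spin":0,"jaw":1},{"translation":[0,0,0],"spin":0,"jaw":1}]'
python3 - <<'E'
from h import *
s=sense();print(s['tool_pos'],2*np.degrees(np.arctan2(s['tcp_rot'][1],s['tcp_rot'][0])))
E
```

```text
clock: 28.23
tool_pos: [0.5522, -0.0486, 0.187]
tcp_rot: [0.831, 0.557, 0.0, 0.0]
contact_force: [0.8, -0.4, 0.0]
gripper_width: 1.004
gripper_force: 0.0
clock: 28.9
tool_pos: [0.5523, 0.0091, 0.1869]
tcp_rot: [0.725, 0.689, -0.0, 0.0]
contact_force: [0.1, 0.3, 0.1]
gripper_width: 1.001
gripper_force: 0.0
[0.55232967 0.00911387 0.18688111] 87.12956306950262
```

```bash
python3 -m creep '[{"translation":[0,0.001,-0.03],"spin":0,"jaw":1},{"translation":[0,0,-0.035],"spin":0,"jaw":1},{"translation":[0,0,-0.035],"spin":0,"jaw":1},{"translation":[0,0,-0.02],"spin":0,"jaw":1},{"translation":[0,0,-0.01],"spin":0,"jaw":0.6},{"translation":[0,0,0],"spin":0,"jaw":0.2},{"translation":[0,0,0],"spin":0,"jaw":0.1},{"translation":[0,0,0],"spin":0,"jaw":0.1}]'
python3 -m creep '[{"translation":[0,0,0],"spin":0,"jaw":0.1},{"translation":[0,0,0],"spin":0,"jaw":0.1},{"translation":[0,0,0],"spin":0,"jaw":0.1},{"translation":[0,0,0],"spin":0,"jaw":0.1},{"translation":[0,0,0],"spin":-0.1,"jaw":0.1},{"translation":[0,0,0],"spin":-0.1,"jaw":0.1},{"translation":[0,0,0],"spin":-0.1,"jaw":0.1},{"translation":[0,0,0],"spin":-0.1,"jaw":0.1}]'
python3 -m creep '[{"translation":[0,0,0],"spin":-0.1,"jaw":0.1},{"translation":[0,0,0],"spin":-0.1,"jaw":0.1},{"translation":[0,0,0],"spin":-0.1,"jaw":0.1},{"translation":[0,0,0],"spin":-0.1,"jaw":0.1},{"translation":[0,0,0],"spin":-0.1,"jaw":0.1},{"translation":[0,0,0],"spin":-0.1,"jaw":0.1},{"translation":[0,0,0],"spin":-0.047,"jaw":0.1},{"translation":[0,0,0],"spin":0,"jaw":0.1}]'
python3 -m creep '[{"translation":[0,0,0],"spin":0,"jaw":0.1},{"translation":[0,0,0],"spin":0,"jaw":0.1},{"translation":[0,0,0],"spin":0,"jaw":0.1},{"translation":[0,0,0],"spin":0,"jaw":0.1},{"translation":[0,0,0],"spin":0,"jaw":1},{"translation":[0,0,0],"spin":0,"jaw":1},{"translation":[0,0,0],"spin":0,"jaw":1},{"translation":[0,0,0.01],"spin":0,"jaw":1}]'
python3 -m creep '[{"translation":[0,0,0.03],"spin":0,"jaw":1},{"translation":[0,0,0.035],"spin":0,"jaw":1},{"translation":[0,0,0.035],"spin":0,"jaw":1},{"translation":[0,-0.02,0.03],"spin":0,"jaw":1},{"translation":[0,-0.03,0.02],"spin":0,"jaw":1},{"translation":[0,-0.03,0],"spin":0,"jaw":1},{"translation":[0,-0.02,0],"spin":0,"jaw":1},{"translation":[0,0,0],"spin":0,"jaw":1}]'
python3 - <<'E'
from h import *
s=sense();print(s['tool_pos'])
snap('wrist','w14.png')
E
```

```text
clock: 29.57
tool_pos: [0.5531, 0.0108, 0.0583]
tcp_rot: [0.724, 0.69, 0.001, 0.001]
contact_force: [-24.2, 1.8, 26.0]
gripper_width: 0.455
gripper_force: 16.3
clock: 30.23
tool_pos: [0.5516, 0.0108, 0.0583]
tcp_rot: [0.848, 0.531, -0.0, -0.0]
contact_force: [-10.3, 1.9, 5.8]
gripper_width: 0.413
gripper_force: 61.7
clock: 30.9
tool_pos: [0.5516, 0.0107, 0.0583]
tcp_rot: [0.972, 0.234, -0.0, 0.0]
contact_force: [-9.7, -1.5, 6.9]
gripper_width: 0.412
gripper_force: 61.8
clock: 31.57
tool_pos: [0.552, 0.0109, 0.0665]
tcp_rot: [0.972, 0.236, -0.001, -0.0]
contact_force: [-1.0, -0.2, -0.8]
gripper_width: 0.95
gripper_force: 0.0
clock: 32.23
tool_pos: [0.5521, -0.0939, 0.2184]
tcp_rot: [0.972, 0.234, 0.001, 0.001]
contact_force: [0.2, -0.7, -1.3]
gripper_width: 0.996
gripper_force: 0.0
[ 0.55213214 -0.09389514  0.21841601]
```

View pics/w14.png

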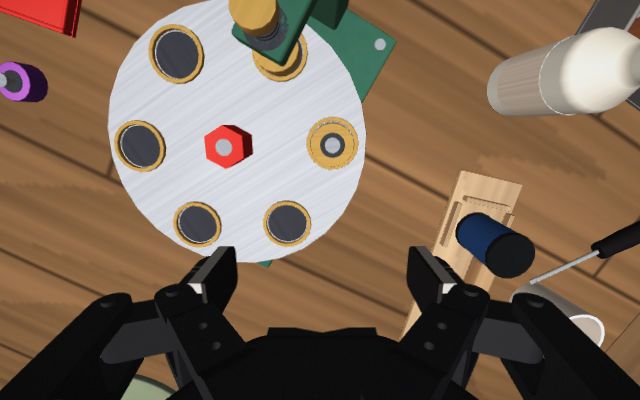

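w14 shows the struck boss at (332,143), its rivet looking low at (333,146), and the second boss now under the punch. The mallet is in its rest at (495,245). Next I'll check the rivet height numerically.

```bash
python3 - <<'E'
from h import *
b=cv2.imread('pics/w14.png');i=camera_info('wrist')
P=np.array([.6002,-.083])
print(proj(i,[[*P,.069],[*P,.071],[*P,.074],[*P,.077],[*P,.083]]).round(1).tolist())
ell(b,i,(15,100,120),(30,255,255),.069,(300,110,365,175),300,3,lab='ring')
hs=cv2.cvtColor(b,cv2.COLOR_BGR2HSV)
print(hs[145,318:350].tolist())
ell(b,i,(0,0,115),(180,60,255),.071,(322,133,345,158),20,lab='rivet')
N=ell(b,i,(0,0,20),(180,140,110),.045,(105,10,320,250),250,lab='nest')
E
```

```text
[[336.1, 146.2], [336.2, 146.3], [336.4, 146.5], [336.6, 146.7], [336.9, 147.2]]
ring [332.1 142.7] [50.9 51.6] -> [ 0.6013 -0.0778  0.069 ]
[[20, 146, 212], [20, 145, 211], [14, 63, 97], [116, 29, 70], [116, 29, 71], [117, 31, 73], [114, 14, 94], [105, 17, 185], [105, 16, 194], [105, 16, 193], [105, 16, 193], [105, 16, 191], [103, 16, 191], [108, 16, 191], [105, 16, 190], [105, 16, 190], [105, 16, 191], [106, 15, 189], [105, 16, 189], [106, 15, 188], [106, 17, 190], [105, 16, 190], [109, 18, 112], [113, 27, 76], [113, 31, 73], [113, 29, 71], [113, 28, 73], [19, 144, 205], [19, 147, 212], [20, 146, 212], [20, 146, 212], [19, 146, 212]]
rivet [332.1 144.9] [15.4 16.1] -> [ 0.5995 -0.0787  0.071 ]
nest [287.  222.5] [34.9 37.8] -> [ 0.496  -0.0748  0.045 ]
nest [197.5 223.8] [33.1 38.2] -> [0.4464 0.0181 0.045 ]
nest [140.6 145.7] [35.3 42.4] -> [0.5027 0.107  0.045 ]
nest [177.   54.2] [41.2 46.8] -> [0.6079 0.1026 0.045 ]
nest [276.2  39.8] [70.  97.5] -> [0.665  0.0176 0.045 ]
```

```bash
python3 -m creep '[{"translation":[-0.002,-0.03,0],"spin":-0.05,"jaw":1},{"translation":[-0.002,-0.035,0],"spin":-0.05,"jaw":1},{"translation":[-0.002,-0.035,0],"spin":-0.05,"jaw":1},{"translation":[-0.002,-0.035,0],"spin":-0.05,"jaw":1},{"translation":[-0.002,-0.035,0],"spin":-0.015,"jaw":1},{"translation":[-0.001,-0.035,-0.02],"spin":0,"jaw":1},{"translation":[0,-0.016,-0.02],"spin":0,"jaw":1},{"translation":[0,0,0],"spin":0,"jaw":1}]'
python3 - <<'E'
from h import *
snap('wrist')
s=sense();print(s['tool_pos'],2*np.degrees(np.arctan2(s['tcp_rot'][1],s['tcp_rot'][0])))
im,i=snap('wrist','w15.png');b=im[:,:,::-1].copy()
P=np.array([.6005,-.082])
q=proj(i,[[*P,.069],[*P,.071],[*P,.074],[*P,.077],[*P,.083]]);print(q.round(1).tolist())
u,v=map(int,q[0])
ell(b,i,(15,100,100),(30,255,255),.069,(u-40,v-40,u+40,v+40),200,3,lab='ring')
ell(b,i,(0,0,115),(180,60,255),.071,(u-16,v-14,u+14,v+14),15,lab='rivet')
ell(b,i,(0,0,0),(180,255,50),.09,(285,80,375,190),lab='head')
g=cv2.cvtColor(b,cv2.COLOR_BGR2GRAY);print(g[203,295:365].tolist())
E
```

```text
clock: 32.95
tool_pos: [0.5393, -0.3128, 0.1739]
tcp_rot: [0.992, 0.129, -0.002, -0.001]
contact_force: [-0.1, -0.2, -0.8]
gripper_width: 1.002
gripper_force: 0.0
[ 0.54037579 -0.31059694  0.17544235] 14.894428262658085
[[73.3, 64.8], [71.3, 64.3], [68.3, 63.6], [65.2, 62.9], [58.7, 61.5]]
ring [89.  68.3] [61.7 81.5] -> [ 0.6009 -0.0956  0.069 ]
rivet [71.8 65.7] [17.2 21.2] -> [ 0.5995 -0.0825  0.071 ]
head [327.8 152.9] [62.9 63.7] -> [ 0.5853 -0.3031  0.09  ]
[217, 219, 220, 221, 221, 222, 222, 224, 224, 225, 226, 224, 224, 222, 222, 219, 217, 216, 214, 212, 170, 193, 196, 196, 197, 198, 201, 202, 203, 200, 199, 199, 197, 197, 197, 197, 197, 197, 196, 196, 184, 169, 156, 127, 194, 201, 201, 198, 195, 191, 188, 186, 186, 185, 186, 188, 190, 193, 195, 196, 197, 198, 199, 200, 201, 203, 199, 161, 128, 124]
```

```bash
python3 - <<'E'
from h import *
b=cv2.imread('pics/w15.png');i=camera_info('wrist')
hs=cv2.cvtColor(b,cv2.COLOR_BGR2HSV)
br=cv2.inRange(hs,(14,90,80),(32,255,255));nb=255-br
n,l,st,c=cv2.connectedComponentsWithStats(nb[45:90,40:105]);
k=l[66-45,72-40];m=(l==k).astype(np.uint8);print('hole area',st[k])
e=cv2.fitEllipse(max(cv2.findContours(m,cv2.RETR_EXTERNAL,cv2.CHAIN_APPROX_NONE)[0],key=len));hc=(e[0][0]+40,e[0][1]+45);print(hc,e[1])
W=onz(i,hc,.069);print(W);print(proj(i,[[*W[:2],z] for z in(.069,.071,.073,.075,.083)]).round(1).tolist())
E
python3 -m creep '[{"translation":[0.002,-0.004,-0.03],"spin":0,"jaw":1},{"translation":[0,0,-0.03],"spin":0,"jaw":1},{"translation":[0,0,-0.03],"spin":0,"jaw":1},{"translation":[0,0,-0.025],"spin":0,"jaw":1},{"translation":[0,0,-0.021],"spin":0,"jaw":1},{"translation":[0,0,0],"spin":0,"jaw":0.8},{"translation":[0,0,0],"spin":0,"jaw":0.5},{"translation":[0,0,0],"spin":0,"jaw":0.2}]'
python3 -m creep '[{"translation":[0,0,0],"spin":0,"jaw":0},{"translation":[0,0,0],"spin":0,"jaw":0},{"translation":[0,0,0],"spin":0,"jaw":0},{"translation":[0,0,0],"spin":0,"jaw":0},{"translation":[0,0,0],"spin":0,"jaw":0},{"translation":[0,0,0],"spin":0,"jaw":0},{"translation":[0,0,0],"spin":0,"jaw":0},{"translation":[0,0,0],"spin":0,"jaw":0}]'
```

```text
hole area [ 19   5  29  32 702]
(73.30713653564453, 65.95151710510254) (26.09827423095703, 32.27800369262695)
[ 0.60035648 -0.07957855  0.069     ]
[[73.3, 66.0], [71.3, 65.5], [69.3, 65.1], [67.3, 64.6], [58.9, 62.7]]
clock: 33.72
tool_pos: [0.5447, -0.3137, 0.043]
tcp_rot: [0.991, 0.131, 0.001, 0.0]
contact_force: [0.4, -0.6, 0.4]
gripper_width: 0.607
gripper_force: 0.0
clock: 34.38
tool_pos: [0.5441, -0.3143, 0.0426]
tcp_rot: [0.991, 0.13, 0.001, 0.0]
contact_force: [-2.2, 3.1, 13.1]
gripper_width: 0.247
gripper_force: 59.0
```

```bash
python3 -m creep '[{"translation":[0,0,0.015],"spin":0,"jaw":0},{"translation":[0,0,0.025],"spin":0,"jaw":0},{"translation":[0,0,0.03],"spin":0,"jaw":0},{"translation":[0,0,0.035],"spin":0,"jaw":0},{"translation":[0,0,0.035],"spin":0,"jaw":0},{"translation":[0,0,0.035],"spin":0,"jaw":0},{"translation":[0,0,0.03],"spin":0,"jaw":0},{"translation":[0,0.01,0.012],"spin":0,"jaw":0}]'
python3 -m creep '[{"translation":[0.008,0.025,0],"spin":-0.04,"jaw":0},{"translation":[0.008,0.035,0],"spin":-0.04,"jaw":0},{"translation":[0.009,0.035,0],"spin":-0.04,"jaw":0},{"translation":[0.009,0.035,0],"spin":-0.04,"jaw":0},{"translation":[0.009,0.035,0],"spin":-0.04,"jaw":0},{"translation":[0.009,0.035,0],"spin":-0.04,"jaw":0},{"translation":[0.009,0.035,0],"spin":-0.022,"jaw":0},{"translation":[0.009,0.03,0],"spin":0,"jaw":0}]'
python3 -m creep '[{"translation":[0.008,0.025,0],"spin":0,"jaw":0},{"translation":[0.001,0.02,0],"spin":0,"jaw":0},{"translation":[0,0,0],"spin":0,"jaw":0},{"translation":[0,0,0],"spin":0,"jaw":0},{"translation":[0,0,0],"spin":0,"jaw":0},{"translation":[0,0,0],"spin":0,"jaw":0},{"translation":[0,0,0],"spin":0,"jaw":0},{"translation":[0,0,0],"spin":0,"jaw":0}]'
python3 - <<'E'
from h import *
s=sense();p=s['tool_pos'];print(p)
im,i=snap('wrist','w16.png')
hs=cv2.cvtColor(im,cv2.COLOR_RGB2HSV)[:,322,2].astype(int);print(np.where(np.abs(np.diff(hs))>40)[0])
for th in(0,5,10,15,20):
    t=np.radians(th);c,sn=np.cos(t),np.sin(t)
    f=lambda x,z:[p[0]+x*c-z*sn,p[1],p[2]+.0114+x*sn+z*c]
    q=proj(i,[f(.0167,.036)]);print(th,q[:,1].round(1),'near',np.round(np.array(f(.0167,-.044))-p,4))
E
```

```text
clock: 35.05
tool_pos: [0.5438, -0.3063, 0.2628]
tcp_rot: [0.992, 0.129, 0.002, 0.002]
contact_force: [0.3, -0.1, -2.4]
gripper_width: 0.246
gripper_force: 59.9
clock: 35.72
tool_pos: [0.613, -0.0358, 0.2576]
tcp_rot: [1.0, -0.0, -0.0, -0.0]
contact_force: [0.0, 0.4, -2.8]
gripper_width: 0.245
gripper_force: 59.7
clock: 36.38
tool_pos: [0.6222, 0.0051, 0.2579]
tcp_rot: [1.0, -0.001, -0.0, 0.0]
contact_force: [-0.4, -0.4, -2.9]
gripper_width: 0.241
gripper_force: 59.7
[0.62221791 0.00512656 0.25791037]
[ 66 121 122 265 266 331 332]
0 [266.6] near [ 0.0167  0.     -0.0326]
5 [276.3] near [ 0.0205  0.     -0.031 ]
10 [285.8] near [ 0.0241  0.     -0.029 ]
15 [295.1] near [ 0.0275  0.     -0.0268]
20 [304.] near [ 0.0307  0.     -0.0242]
```

```bash
python3 -m creep '[{"translation":[0,0,0],"spin":0,"jaw":0},{"translation":[0,0,0],"spin":0,"jaw":0},{"translation":[0,0,0],"spin":0,"jaw":0},{"translation":[0,0,0],"spin":0,"jaw":0},{"translation":[0,0,0],"spin":0,"jaw":0},{"translation":[0,0,-0.039],"spin":0,"jaw":0},{"translation":[0,0,-0.039],"spin":0,"jaw":0},{"translation":[0,0,0],"spin":0,"jaw":0}]'
python3 -m creep '[{"translation":[0,0,0.039],"spin":0,"jaw":0},{"translation":[0,0,0.039],"spin":0,"jaw":0},{"translation":[0,0,0],"spin":0,"jaw":0},{"translation":[0,0,0],"spin":0,"jaw":0},{"translation":[0,0,0],"spin":0,"jaw":0},{"translation":[0,0,0],"spin":0,"jaw":0},{"translation":[0,0,0],"spin":0,"jaw":0},{"translation":[0,0,0],"spin":0,"jaw":0}]'
python3 - <<'E'
from h import *
s=sense();print(s['tool_pos'])
im,i=snap('wrist','w17.png')
hs=cv2.cvtColor(im,cv2.COLOR_RGB2HSV)[:,322,2].astype(int);print(np.where(np.abs(np.diff(hs))>40)[0])
E
```

```text
clock: 37.1
tool_pos: [0.6206, 0.0059, 0.1756]
tcp_rot: [1.0, 0.0, -0.002, 0.0]
contact_force: [-3.4, -0.8, 3.4]
gripper_width: 0.245
gripper_force: 72.1
clock: 37.77
tool_pos: [0.622, 0.0058, 0.257]
tcp_rot: [1.0, -0.0, -0.001, 0.0]
contact_force: [0.2, 0.5, -3.1]
gripper_width: 0.243
gripper_force: 71.5
[0.6220062  0.00584872 0.25699352]
[117 287 331 332]
```

```bash
python3 -m creep '[{"translation":[0.008,0,0],"spin":0,"jaw":0},{"translation":[0,0,0],"spin":0,"jaw":0},{"translation":[0,0,0],"spin":0,"jaw":0},{"translation":[0,0,0],"spin":0,"jaw":0},{"translation":[0,0,0],"spin":0,"jaw":0},{"translation":[0,0,-0.04],"spin":0,"jaw":0},{"translation":[0,0,-0.04],"spin":0,"jaw":0},{"translation":[0,0,0],"spin":0,"jaw":0}]'
python3 -m creep '[{"translation":[0,0,0.04],"spin":0,"jaw":0},{"translation":[0,0,0.04],"spin":0,"jaw":0},{"translation":[0,0,0],"spin":0,"jaw":0},{"translation":[0,0,0],"spin":0,"jaw":0},{"translation":[0,0,0],"spin":0,"jaw":0},{"translation":[0,0,0],"spin":0,"jaw":0},{"translation":[0,0,0],"spin":0,"jaw":0},{"translation":[0,0,0],"spin":0,"jaw":0}]'
python3 - <<'E'
from h import *
s=sense();print(s['tool_pos'])
im,i=snap('wrist','w18.png')
hs=cv2.cvtColor(im,cv2.COLOR_RGB2HSV)[:,322,2].astype(int);print(np.where(np.abs(np.diff(hs))>40)[0])
E
```

```text
clock: 38.48
tool_pos: [0.6285, 0.0059, 0.1735]
tcp_rot: [1.0, 0.0, -0.002, 0.0]
contact_force: [-3.7, -0.2, 3.7]
gripper_width: 0.247
gripper_force: 76.0
clock: 39.15
tool_pos: [0.63, 0.0059, 0.257]
tcp_rot: [1.0, -0.0, -0.001, 0.0]
contact_force: [-0.2, 0.6, -2.8]
gripper_width: 0.245
gripper_force: 75.2
[0.62996693 0.00589021 0.25696553]
[ 75 114 294 331 332]
```

```bash
python3 -m creep '[{"translation":[-0.01,-0.025,0],"spin":0.04,"jaw":0},{"translation":[-0.01,-0.035,0],"spin":0.04,"jaw":0},{"translation":[-0.01,-0.035,0],"spin":0.04,"jaw":0},{"translation":[-0.01,-0.035,0],"spin":0.04,"jaw":0},{"translation":[-0.01,-0.035,0],"spin":0.04,"jaw":0},{"translation":[-0.01,-0.035,0],"spin":0.04,"jaw":0},{"translation":[-0.01,-0.035,0],"spin":0.017,"jaw":0},{"translation":[-0.01,-0.035,0],"spin":0,"jaw":0}]'
python3 -m creep '[{"translation":[-0.002,-0.03,0],"spin":0,"jaw":0},{"translation":[0,-0.0185,0],"spin":0,"jaw":0},{"translation":[0,0,-0.03],"spin":0,"jaw":0},{"translation":[0,0,-0.03],"spin":0,"jaw":0},{"translation":[0,0,-0.03],"spin":0,"jaw":0},{"translation":[0,0,0],"spin":0,"jaw":0},{"translation":[0,0,0],"spin":0,"jaw":0},{"translation":[0,0,0],"spin":0,"jaw":0}]'
python3 - <<'E'
from h import *
s=sense();print(s['tool_pos'],2*np.degrees(np.arctan2(s['tcp_rot'][1],s['tcp_rot'][0])))
E
```

```text
clock: 39.87
tool_pos: [0.5495, -0.2658, 0.2577]
tcp_rot: [0.992, 0.129, -0.0, -0.0]
contact_force: [0.5, -0.9, -3.1]
gripper_width: 0.244
gripper_force: 75.0
clock: 40.53
tool_pos: [0.549, -0.313, 0.1695]
tcp_rot: [0.992, 0.128, 0.001, 0.0]
contact_force: [0.2, -0.2, -1.8]
gripper_width: 0.246
gripper_force: 74.7
[ 0.54903152 -0.31298837  0.16949375] 14.708358727062501
```

```bash
python3 -m creep '[{"translation":[-0.001,0,-0.025],"spin":0,"jaw":0},{"translation":[0,0,-0.025],"spin":0,"jaw":0},{"translation":[0,0,-0.01],"spin":0,"jaw":0},{"translation":[0,0,-0.01],"spin":0,"jaw":0},{"translation":[0,0,-0.01],"spin":0,"jaw":0},{"translation":[0,0,-0.01],"spin":0,"jaw":0},{"translation":[0,0,-0.01],"spin":0,"jaw":0},{"translation":[0,0,0],"spin":0,"jaw":0}]'
python3 -m creep '[{"translation":[0,0,-0.008],"spin":0,"jaw":0},{"translation":[0,0,-0.008],"spin":0,"jaw":0},{"translation":[0,0,-0.007],"spin":0,"jaw":0},{"translation":[0,0,-0.006],"spin":0,"jaw":0},{"translation":[0,0,-0.0015],"spin":0,"jaw":0},{"translation":[0,0,0],"spin":0,"jaw":0},{"translation":[0,0,0],"spin":0,"jaw":0},{"translation":[0,0,0],"spin":0,"jaw":0}]'
python3 -m creep '[{"translation":[0,0,0.0],"spin":0,"jaw":0.5},{"translation":[0,0,0.0],"spin":0,"jaw":1},{"translation":[0,0,0],"spin":0,"jaw":1},{"translation":[0,0,0],"spin":0,"jaw":1},{"translation":[0,0,0],"spin":0,"jaw":1},{"translation":[0,0,0.035],"spin":0,"jaw":1},{"translation":[0,0,0.035],"spin":0,"jaw":1},{"translation":[0,0,0.035],"spin":0,"jaw":1}]'
python3 -m creep '[{"translation":[0,0,0.025],"spin":0,"jaw":1},{"translation":[0,0,0],"spin":0,"jaw":1},{"translation":[0,0,0],"spin":0,"jaw":1},{"translation":[0,0,0],"spin":0,"jaw":1},{"translation":[0,0,0],"spin":0,"jaw":1},{"translation":[0,0,0],"spin":0,"jaw":1},{"translation":[0,0,0],"spin":0,"jaw":1},{"translation":[0,0,0],"spin":0,"jaw":1}]'
python3 - <<'E'
from h import *
s=sense();print(s['tool_pos'])
im,i=snap('wrist','w19.png');b=im[:,:,::-1].copy()
ell(b,i,(0,0,0),(180,255,50),.09,(285,80,375,190),lab='head')
g=cv2.cvtColor(b,cv2.COLOR_BGR2GRAY)
for v in(203,270):print(v,g[v,295:365].tolist())
d=np.array([np.cos(.2553),np.sin(.2553)]);n=np.array([-d[1],d[0]]);C=np.array([.5875,-.302])
print('curb predictions', proj(i,[[*(C+.034*d),.022],[*(C+.033*n),.022],[*(C-.033*n),.022]]).round(1).tolist())
for v in(150,):print('row',v,g[v,275:295].tolist(),g[v,350:385].tolist())
print('col',g[85:125,322].tolist())
E
```

```text
clock: 41.2
tool_pos: [0.5468, -0.3123, 0.0663]
tcp_rot: [0.992, 0.128, -0.001, -0.001]
contact_force: [0.4, -0.2, -4.1]
gripper_width: 0.248
gripper_force: 75.0
clock: 41.87
tool_pos: [0.5473, -0.3127, 0.0375]
tcp_rot: [0.992, 0.128, -0.0, -0.0]
contact_force: [2.3, 1.0, -0.7]
gripper_width: 0.248
gripper_force: 75.6
clock: 42.53
tool_pos: [0.5469, -0.3124, 0.1434]
tcp_rot: [0.992, 0.128, -0.001, -0.0]
contact_force: [0.2, -0.3, -0.1]
gripper_width: 1.002
gripper_force: 0.0
clock: 43.2
tool_pos: [0.5472, -0.3125, 0.1668]
tcp_rot: [0.992, 0.128, -0.0, -0.0]
contact_force: [-0.0, -0.6, 0.0]
gripper_width: 0.998
gripper_force: 0.0
[ 0.54716264 -0.3125153   0.16682476]
head [321.8 159.6] [65.2 65.5] -> [ 0.587  -0.3019  0.09  ]
203 [222, 223, 223, 225, 226, 227, 227, 226, 225, 223, 222, 221, 219, 217, 199, 174, 193, 196, 196, 197, 199, 202, 204, 204, 203, 200, 199, 198, 198, 196, 196, 197, 197, 196, 195, 190, 177, 162, 140, 136, 195, 203, 202, 202, 199, 196, 193, 190, 188, 188, 186, 187, 188, 190, 193, 196, 197, 197, 198, 199, 201, 201, 202, 203, 189, 135, 134, 136, 137, 138]
270 [216, 
[... 186 characters left out ...]
11, 190, 197, 197, 194, 191, 188, 183, 183, 183, 183, 182, 185, 188, 190, 192, 194, 197, 198, 199, 201, 202, 202, 197, 139, 129, 129, 130, 130, 130, 129, 130]
curb predictions [[322.2, 115.4], [288.8, 151.1], [355.4, 151.2]]
row 150 [146, 145, 144, 145, 145, 144, 193, 181, 189, 192, 191, 188, 189, 137, 80, 118, 57, 30, 30, 30] [30, 31, 31, 65, 125, 174, 192, 192, 190, 188, 178, 145, 157, 153, 153, 151, 151, 149, 149, 144, 139, 135, 132, 128, 124, 119, 114, 110, 105, 102, 97, 93, 88, 85, 79]
col [207, 207, 207, 207, 207, 207, 206, 207, 208, 208, 207, 207, 207, 208, 207, 207, 208, 208, 208, 207, 207, 208, 207, 207, 199, 181, 191, 191, 192, 192, 185, 174, 192, 207, 208, 207, 207, 206, 207, 207]
```

```bash
python3 -m creep '[{"translation":[0,0.02,0.02],"spin":0.115,"jaw":1},{"translation":[0,0.035,0],"spin":0.115,"jaw":1},{"translation":[0.001,0.035,0],"spin":0.115,"jaw":1},{"translation":[0.001,0.035,0],"spin":0.115,"jaw":1},{"translation":[0.001,0.035,0],"spin":0.115,"jaw":1},{"translation":[0.001,0.035,0],"spin":0.115,"jaw":1},{"translation":[0.001,0.035,0],"spin":0.115,"jaw":1},{"translation":[0,0.035,0],"spin":0.115,"jaw":1}]'
python3 -m creep '[{"translation":[0,0.035,0],"spin":0.115,"jaw":1},{"translation":[0,0.023,0],"spin":0.115,"jaw":1},{"translation":[0,0,0],"spin":0.118,"jaw":1},{"translation":[0,0,0],"spin":0,"jaw":1},{"translation":[0,0,0],"spin":0,"jaw":1},{"translation":[0,0,0],"spin":0,"jaw":1},{"translation":[0,0,0],"spin":0,"jaw":1},{"translation":[0,0,0],"spin":0,"jaw":1}]'
python3 -m creep '[{"translation":[0,0,-0.03],"spin":0,"jaw":1},{"translation":[0,0,-0.035],"spin":0,"jaw":1},{"translation":[0,0,-0.035],"spin":0,"jaw":1},{"translation":[0,0,-0.02],"spin":0,"jaw":1},{"translation":[0,0,-0.01],"spin":0,"jaw":0.6},{"translation":[0,0,0],"spin":0,"jaw":0.2},{"translation":[0,0,0],"spin":0,"jaw":0.1},{"translation":[0,0,0],"spin":0,"jaw":0.1}]'
python3 -m creep '[{"translation":[0,0,0],"spin":0,"jaw":0.1},{"translation":[0,0,0],"spin":0,"jaw":0.1},{"translation":[0,0,0],"spin":0,"jaw":0.1},{"translation":[0,0,0],"spin":0,"jaw":0.1},{"translation":[0,0,0],"spin":-0.1,"jaw":0.1},{"translation":[0,0,0],"spin":-0.1,"jaw":0.1},{"translation":[0,0,0],"spin":-0.1,"jaw":0.1},{"translation":[0,0,0],"spin":-0.1,"jaw":0.1}]'
```

```text
clock: 43.92
tool_pos: [0.5522, -0.046, 0.1875]
tcp_rot: [0.83, 0.557, 0.0, 0.0]
contact_force: [0.5, -0.8, 0.3]
gripper_width: 1.0
gripper_force: 0.0
clock: 44.58
tool_pos: [0.5524, 0.0097, 0.1874]
tcp_rot: [0.724, 0.69, -0.0, 0.0]
contact_force: [0.2, -1.1, -0.4]
gripper_width: 0.999
gripper_force: 0.0
clock: 45.25
tool_pos: [0.5531, 0.0103, 0.0589]
tcp_rot: [0.723, 0.69, 0.001, 0.001]
contact_force: [-24.3, 2.5, 26.2]
gripper_width: 0.451
gripper_force: 16.9
clock: 45.92
tool_pos: [0.5513, 0.0103, 0.059]
tcp_rot: [0.847, 0.531, -0.001, -0.0]
contact_force: [-12.5, 1.1, 11.0]
gripper_width: 0.408
gripper_force: 62.3
```

```bash
python3 -m creep '[{"translation":[0,0,0],"spin":-0.1,"jaw":0.1},{"translation":[0,0,0],"spin":-0.1,"jaw":0.1},{"translation":[0,0,0],"spin":-0.1,"jaw":0.1},{"translation":[0,0,0],"spin":-0.1,"jaw":0.1},{"translation":[0,0,0],"spin":-0.1,"jaw":0.1},{"translation":[0,0,0],"spin":-0.1,"jaw":0.1},{"translation":[0,0,0],"spin":-0.047,"jaw":0.1},{"translation":[0,0,0],"spin":0,"jaw":0.1}]'
python3 -m creep '[{"translation":[0,0,0],"spin":0,"jaw":0.1},{"translation":[0,0,0],"spin":0,"jaw":0.1},{"translation":[0,0,0],"spin":0,"jaw":0.1},{"translation":[0,0,0],"spin":0,"jaw":0.1},{"translation":[0,0,0],"spin":0,"jaw":1},{"translation":[0,0,0],"spin":0,"jaw":1},{"translation":[0,0,0],"spin":0,"jaw":1},{"translation":[0,0,0.01],"spin":0,"jaw":1}]'
python3 -m creep '[{"translation":[0,0,0.03],"spin":0.11,"jaw":1},{"translation":[0,0,0.035],"spin":0.11,"jaw":1},{"translation":[0,0,0.035],"spin":0.11,"jaw":1},{"translation":[-0.02,-0.02,0.03],"spin":0.11,"jaw":1},{"translation":[-0.03,-0.03,0.02],"spin":0.11,"jaw":1},{"translation":[-0.02,-0.03,0],"spin":0.11,"jaw":1},{"translation":[0,-0.02,0],"spin":0.11,"jaw":1},{"translation":[0,0,0],"spin":0.11,"jaw":1}]'
python3 -m creep '[{"translation":[0,0,0],"spin":0.11,"jaw":1},{"translation":[0,0,0],"spin":0.11,"jaw":1},{"translation":[0,0,0],"spin":0,"jaw":1},{"translation":[0,0,0],"spin":0,"jaw":1},{"translation":[0,0,0],"spin":0,"jaw":1},{"translation":[0,0,0],"spin":0,"jaw":1},{"translation":[0,0,0],"spin":0,"jaw":1},{"translation":[0,0,0],"spin":0,"jaw":1}]'
python3 - <<'E'
from h import *
s=sense();print(s['tool_pos'],2*np.degrees(np.arctan2(s['tcp_rot'][1],s['tcp_rot'][0])),s['q'].round(2))
im,i=snap('wrist','w20.png');b=im[:,:,::-1].copy()
hs=cv2.cvtColor(b,cv2.COLOR_BGR2HSV)
br=cv2.inRange(hs,(14,90,80),(32,255,255))
for nm,ang in(('B',-62.65),('A',-122.65)):
    P=np.array([.552,.0103])+.105*np.array([np.cos(np.radians(ang)),np.sin(np.radians(ang))])
    q=proj(i,[[*P,.069],[*P,.071],[*P,.083]]);print(nm,P.round(4),q.round(1).tolist())
    u,v=q[0].astype(int)
    x0,y0=max(u-35,0),max(v-35,0)
    ell(b,i,(0,0,115),(180,60,255),.071,(max(u-13,0),max(v-13,0),u+14,v+14),15,lab='rivet')
    n,l,st,c=cv2.connectedComponentsWithStats(255-br[y0:v+35,x0:u+35])
    k=l[v-y0,u-x0];cnt=cv2.findContours((l==k).astype(np.uint8),0,1)[0]
    e=cv2.fitEllipse(max(cnt,key=len));hc=(e[0][0]+x0,e[0][1]+y0);W=onz(i,hc,.069);print('hole',np.round(hc,1),np.round(e[1],1),W.round(4),proj(i,[[*W[:2],z] for z in(.071,.075,.083)]).round(1).tolist())
E
```

```text
clock: 46.58
tool_pos: [0.5513, 0.0104, 0.059]
tcp_rot: [0.972, 0.235, -0.001, -0.0]
contact_force: [-13.2, -0.1, 12.7]
gripper_width: 0.407
gripper_force: 62.4
clock: 47.25
tool_pos: [0.552, 0.0104, 0.0671]
tcp_rot: [0.972, 0.237, -0.0, -0.0]
contact_force: [-0.5, 0.0, -0.8]
gripper_width: 0.951
gripper_force: 0.0
clock: 47.92
tool_pos: [0.4848, -0.0908, 0.2169]
tcp_rot: [0.778, 0.628, -0.0, 0.001]
contact_force: [0.4, -0.2, 0.4]
gripper_width: 1.002
gripper_force: 0.0
clock: 48.58
tool_pos: [0.4857, -0.0862, 0.2152]
tcp_rot: [0.705, 0.709, -0.0, -0.0]
contact_force: [-0.1, -0.2, 0.3]
gripper_width: 0.999
gripper_force: 0.0
[ 0.48569445 -0.08615593  0.21520291] 90.3488629213023 [ 0.29  0.35 -0.29  1.95  0.13  0.87 -0.06]
B [ 0.6002 -0.083 ] [[431.9, 189.7], [432.6, 190.1], [437.1, 192.8]]
rivet [432.5 187.6] [14.7 15.9] -> [ 0.5999 -0.0803  0.071 ]
hole [432.2 187.4] [20.8 23.3] [ 0.6003 -0.0805  0.069 ] [[432.9, 187.8], [434.4, 188.6], [437.5, 190.4]]
A [ 0.4954 -0.0781] [[330.9, 184.4], [330.9, 184.8], [331.3, 187.3]]
rivet [330.8 183.3] [14.6 15.3] -> [ 0.4952 -0.0766  0.071 ]
hole [330.8 183. ] [22.5 23. ] [ 0.4952 -0.0767  0.069 ] [[330.8, 183.4], [331.0, 184.2], [331.2, 185.8]]
```

```bash
python3 -m creep '[{"translation":[0.0095,0.0085,-0.02],"spin":0,"jaw":1},{"translation":[0,0,-0.035],"spin":0,"jaw":1},{"translation":[0,0,-0.035],"spin":0,"jaw":1},{"translation":[0,0,-0.035],"spin":0,"jaw":1},{"translation":[0,0,-0.025],"spin":0,"jaw":1},{"translation":[0,0,-0.0125],"spin":0,"jaw":1},{"translation":[0,0,0],"spin":0,"jaw":0.8},{"translation":[0,0,0],"spin":0,"jaw":0.5}]'
python3 -m creep '[{"translation":[0,0,0],"spin":0,"jaw":0.3},{"translation":[0,0,0],"spin":0,"jaw":0.2},{"translation":[0,0,0],"spin":0,"jaw":0.2},{"translation":[0,0,0],"spin":0,"jaw":0.2},{"translation":[0,0,0],"spin":0,"jaw":0.2},{"translation":[0,0,0],"spin":0,"jaw":0.2},{"translation":[0,0,0.02],"spin":0,"jaw":0.2},{"translation":[0,0,0.03],"spin":0,"jaw":0.2}]'
python3 -m creep '[{"translation":[0,0,0.035],"spin":0,"jaw":0.2},{"translation":[0,0,0.035],"spin":0,"jaw":0.2},{"translation":[0,0.03,0.01],"spin":0,"jaw":0.2},{"translation":[0,0.038,0],"spin":0,"jaw":0.2},{"translation":[0,0.038,0],"spin":0,"jaw":0.2},{"translation":[0.01,0.038,0],"spin":0,"jaw":0.2},{"translation":[0.01,0.038,0],"spin":0,"jaw":0.2},{"translation":[0.015,0.038,0],"spin":0,"jaw":0.2}]'
python3 -m creep '[{"translation":[0.02,0.035,0],"spin":0,"jaw":0.2},{"translation":[0.02,0.035,0],"spin":0,"jaw":0.2},{"translation":[0.02,0.035,0],"spin":0,"jaw":0.2},{"translation":[0.015,0.035,0],"spin":0,"jaw":0.2},{"translation":[0.01,0.033,0],"spin":0,"jaw":0.2},{"translation":[0,0.03,0],"spin":0,"jaw":0.2},{"translation":[0,0.02,0],"spin":0,"jaw":0.2},{"translation":[0,0,0],"spin":0,"jaw":0.2}]'
python3 -c "
from h import *
snap('wrist','w21.png');s=sense();print(s['tool_pos'],s['q'].round(2))
im,i=snap('wrist','w21.png')
hs=cv2.cvtColor(im,cv2.COLOR_RGB2HSV);m=cv2.inRange(hs,(0,120,60),(8,255,255))|cv2.inRange(hs,(174,120,60),(180,255,255))
c=max(cv2.findContours(m,0,1)[0],key=cv2.contourArea);q=cv2.approxPolyDP(cv2.convexHull(c),6,True)[:,0]
print([(p.tolist(),np.round(onz(i,p,.018)[:2],3).tolist()) for p in q])"
```

```text
clock: 49.3
tool_pos: [0.495, -0.0776, 0.0525]
tcp_rot: [0.705, 0.71, -0.0, -0.0]
contact_force: [0.1, -0.3, 0.1]
gripper_width: 0.751
gripper_force: 0.0
clock: 49.97
tool_pos: [0.4942, -0.0777, 0.1026]
tcp_rot: [0.705, 0.71, -0.001, -0.001]
contact_force: [-0.0, -0.2, -0.8]
gripper_width: 0.49
gripper_force: 61.3
clock: 50.63
tool_pos: [0.53, 0.144, 0.1843]
tcp_rot: [0.705, 0.709, 0.001, 0.001]
contact_force: [1.7, -2.0, -1.1]
gripper_width: 0.485
gripper_force: 61.5
clock: 51.3
tool_pos: [0.6134, 0.3707, 0.1835]
tcp_rot: [0.703, 0.711, 0.001, -0.001]
contact_force: [-0.4, 0.1, -1.5]
gripper_width: 0.493
gripper_force: 61.5
[0.61417013 0.3679452  0.18348538] [-0.45  0.73 -0.31  1.36  0.23  1.08 -0.77]
[([376, 138], [0.671, 0.423]), ([382, 246], [0.685, 0.3]), ([278, 237], [0.565, 0.31]), ([265, 150], [0.554, 0.409])]
```

```bash
python3 -m creep '[{"translation":[0,0,-0.035],"spin":0,"jaw":0.2},{"translation":[0,0,-0.035],"spin":0,"jaw":0.2},{"translation":[0,0,-0.035],"spin":0,"jaw":0.2},{"translation":[0,0,-0.03],"spin":0,"jaw":0.2},{"translation":[0,0,-0.02],"spin":0,"jaw":0.2},{"translation":[0,0,-0.01],"spin":0,"jaw":0.2},{"translation":[0,0,-0.005],"spin":0,"jaw":0.2},{"translation":[0,0,0],"spin":0,"jaw":0.2}]'
python3 -m creep '[{"translation":[0,0,0],"spin":0,"jaw":0.2},{"translation":[0,0,-0.001],"spin":0,"jaw":0.2},{"translation":[0,0,0],"spin":0,"jaw":0.2},{"translation":[0,0,0],"spin":0,"jaw":0.2},{"translation":[0,0,0],"spin":0,"jaw":0.65},{"translation":[0,0,0],"spin":0,"jaw":0.65},{"translation":[0,0,0],"spin":0,"jaw":0.65},{"translation":[0,0,0],"spin":0,"jaw":0.65}]'
python3 -m creep '[{"translation":[0,0,0.03],"spin":0,"jaw":0.65},{"translation":[0,0,0.035],"spin":0,"jaw":0.65},{"translation":[0,0,0.035],"spin":0,"jaw":0.8},{"translation":[0,0,0.035],"spin":0,"jaw":1},{"translation":[0,-0.03,0.035],"spin":0,"jaw":1},{"translation":[0,-0.038,0.01],"spin":0,"jaw":1},{"translation":[0,-0.038,0],"spin":0,"jaw":1},{"translation":[0,-0.038,0],"spin":0,"jaw":1}]'
python3 -c "
from h import *
s=sense();print(s['tool_pos'])
im,i=snap('wrist','w22.png')
ell(im[:,:,::-1].copy(),i,(18,100,120),(30,255,255),.029,(100,0,600,230),200,lab='b')"
```

```text
clock: 52.07
tool_pos: [0.6158, 0.364, 0.0147]
tcp_rot: [0.705, 0.709, -0.0, 0.0]
contact_force: [0.3, 0.6, -1.2]
gripper_width: 0.489
gripper_force: 61.5
clock: 52.73
tool_pos: [0.6154, 0.3651, 0.012]
tcp_rot: [0.705, 0.709, 0.0, 0.0]
contact_force: [-0.4, 1.0, 0.1]
gripper_width: 0.65
gripper_force: 0.0
clock: 53.4
tool_pos: [0.6153, 0.2227, 0.1895]
tcp_rot: [0.704, 0.71, 0.001, 0.0]
contact_force: [0.2, 0.3, -1.8]
gripper_width: 1.001
gripper_force: 0.0
[0.61528874 0.22270869 0.18949304]
b [323.5  44.4] [43.3 48.4] -> [0.6165 0.3653 0.029 ]
```

```bash
python3 -m creep '[{"translation":[-0.025,-0.03,0],"spin":0,"jaw":1},{"translation":[-0.025,-0.03,0],"spin":0,"jaw":1},{"translation":[-0.02,-0.033,0],"spin":0,"jaw":1},{"translation":[0,-0.038,0],"spin":0,"jaw":1},{"translation":[0,-0.038,0],"spin":0,"jaw":1},{"translation":[0,-0.038,0],"spin":0,"jaw":1},{"translation":[0.01,-0.035,0],"spin":0,"jaw":1},{"translation":[0.02,-0.03,0],"spin":0,"jaw":1}]'
python3 -m creep '[{"translation":[0.025,-0.02,0],"spin":0,"jaw":1},{"translation":[0,-0.0115,0],"spin":0,"jaw":1},{"translation":[0,0,0],"spin":0,"jaw":1},{"translation":[0,0,0],"spin":0,"jaw":1},{"translation":[0,0,0],"spin":0,"jaw":1},{"translation":[0,0,0],"spin":0,"jaw":1},{"translation":[0,0,0],"spin":0,"jaw":1},{"translation":[0,0,0],"spin":0,"jaw":1}]'
python3 -c "
from h import *
s=sense();print(s['tool_pos'])
im,i=snap('wrist','w23.png')
ell(im[:,:,::-1].copy(),i,(0,0,115),(180,60,255),.071,(305,170,345,215),30,lab='rivet')"
```

```text
clock: 54.12
tool_pos: [0.5741, -0.0509, 0.1888]
tcp_rot: [0.705, 0.709, -0.0, 0.0]
contact_force: [1.3, 1.1, 0.3]
gripper_width: 1.004
gripper_force: 0.0
clock: 54.78
tool_pos: [0.6001, -0.0787, 0.1885]
tcp_rot: [0.704, 0.71, 0.0, 0.0]
contact_force: [0.1, -0.6, 0.3]
gripper_width: 1.002
gripper_force: 0.0
[ 0.60011494 -0.07868271  0.18852709]
rivet [322.1 200.4] [16.1 16.4] -> [ 0.6007 -0.0801  0.071 ]Traceback (most recent call last):
  File "<string>", line 5, in <module>
    ell(im[:,:,::-1].copy(),i,(0,0,115),(180,60,255),.071,(305,170,345,215),30,lab='rivet')
    ~~~^^^^^^^^^^^^^^^^^^^^^^^^^^^^^^^^^^^^^^^^^^^^^^^^^^^^^^^^^^^^^^^^^^^^^^^^^^^^^^^^^^^^
  File "h.py", line 26, in ell
    h=cv2.convexHull(c);e=cv2.fitEllipse(h);p=onz(i,e[0],z);out.append(p)
                          ~~~~~~~~~~~~~~^^^
cv2.error: OpenCV(4.12.0) /io/opencv/modules/imgproc/src/shapedescr.cpp:361: error: (-201:Incorrect size of input array) There should be at least 5 points to fit the ellipse in function 'fitEllipseNoDirect'
```

```bash
python3 -m creep '[{"translation":[0.0005,-0.0025,-0.02],"spin":0,"jaw":1},{"translation":[0,0,-0.035],"spin":0,"jaw":1},{"translation":[0,0,-0.035],"spin":0,"jaw":1},{"translation":[0,0,-0.03],"spin":0,"jaw":1},{"translation":[0,0,-0.016],"spin":0,"jaw":1},{"translation":[0,0,0],"spin":0,"jaw":1},{"translation":[0,0,0],"spin":0,"jaw":0.8},{"translation":[0,0,0],"spin":0,"jaw":0.5}]'
python3 -m creep '[{"translation":[0,0,0],"spin":0,"jaw":0.3},{"translation":[0,0,0],"spin":0,"jaw":0.2},{"translation":[0,0,0],"spin":0,"jaw":0.2},{"translation":[0,0,0],"spin":0,"jaw":0.2},{"translation":[0,0,0],"spin":0,"jaw":0.2},{"translation":[0,0,0],"spin":0,"jaw":0.2},{"translation":[0,0,0.02],"spin":0,"jaw":0.2},{"translation":[0,0,0.03],"spin":0,"jaw":0.2}]'
python3 -m creep '[{"translation":[0,0,0.035],"spin":0,"jaw":0.2},{"translation":[0,0,0.035],"spin":0,"jaw":0.2},{"translation":[-0.02,0.01,0.02],"spin":0,"jaw":0.2},{"translation":[-0.025,0.025,0.01],"spin":0,"jaw":0.2},{"translation":[-0.015,0.035,0],"spin":0,"jaw":0.2},{"translation":[0,0.038,0],"spin":0,"jaw":0.2},{"translation":[0,0.038,0],"spin":0,"jaw":0.2},{"translation":[0,0.038,0],"spin":0,"jaw":0.2}]'
python3 -m creep '[{"translation":[0.01,0.035,0],"spin":0,"jaw":0.2},{"translation":[0.02,0.03,0],"spin":0,"jaw":0.2},{"translation":[0.02,0.03,0],"spin":0,"jaw":0.2},{"translation":[0.02,0.03,0],"spin":0,"jaw":0.2},{"translation":[0.0125,0.03,0],"spin":0,"jaw":0.2},{"translation":[0,0.02,0],"spin":0,"jaw":0.2},{"translation":[0,0.012,0],"spin":0,"jaw":0.2},{"translation":[0,0,0],"spin":0,"jaw":0.2}]'
python3 -c "
from h import *
snap('top','t24.png');s=sense();print(s['tool_pos'])"
```

```text
clock: 55.5
tool_pos: [0.6015, -0.0818, 0.0537]
tcp_rot: [0.705, 0.71, 0.001, 0.001]
contact_force: [0.2, -0.2, -0.7]
gripper_width: 0.741
gripper_force: 0.0
clock: 56.17
tool_pos: [0.5995, -0.0818, 0.1018]
tcp_rot: [0.705, 0.71, -0.001, -0.001]
contact_force: [-0.4, -0.1, -1.0]
gripper_width: 0.484
gripper_force: 60.9
clock: 56.83
tool_pos: [0.5406, 0.1036, 0.2037]
tcp_rot: [0.705, 0.709, 0.001, 0.001]
contact_force: [1.7, 0.5, -1.9]
gripper_width: 0.49
gripper_force: 61.2
clock: 57.5
tool_pos: [0.6222, 0.2921, 0.2027]
tcp_rot: [0.704, 0.711, 0.0, -0.001]
contact_force: [-0.2, 1.0, -1.8]
gripper_width: 0.494
gripper_force: 61.3
[0.62265006 0.28983883 0.20273726]
```

```bash
python3 -m creep '[{"translation":[0,0,-0.035],"spin":0,"jaw":0.2},{"translation":[0,0,-0.035],"spin":0,"jaw":0.2},{"translation":[0,0,-0.035],"spin":0,"jaw":0.2},{"translation":[0,0,-0.035],"spin":0,"jaw":0.2},{"translation":[0,0,-0.025],"spin":0,"jaw":0.2},{"translation":[0,0,-0.015],"spin":0,"jaw":0.2},{"translation":[0,0,-0.01],"spin":0,"jaw":0.2},{"translation":[0,0,0],"spin":0,"jaw":0.2}]'
python3 -m creep '[{"translation":[0,0,0],"spin":0,"jaw":0.2},{"translation":[0,0,-0.001],"spin":0,"jaw":0.2},{"translation":[0,0,0],"spin":0,"jaw":0.2},{"translation":[0,0,0],"spin":0,"jaw":0.2},{"translation":[0,0,0],"spin":0,"jaw":0.65},{"translation":[0,0,0],"spin":0,"jaw":0.65},{"translation":[0,0,0],"spin":0,"jaw":0.65},{"translation":[0,0,0],"spin":0,"jaw":0.65}]'
python3 -m creep '[{"translation":[0,0,0.03],"spin":0,"jaw":0.65},{"translation":[0,0,0.035],"spin":0,"jaw":0.65},{"translation":[0,0,0.035],"spin":0,"jaw":0.8},{"translation":[0,0,0.035],"spin":0,"jaw":1},{"translation":[-0.02,-0.03,0.035],"spin":0,"jaw":1},{"translation":[-0.03,-0.03,0.02],"spin":0,"jaw":1},{"translation":[-0.03,-0.03,0.02],"spin":0,"jaw":1},{"translation":[-0.02,-0.03,0],"spin":0,"jaw":1}]'
python3 - <<'E'
from h import *
snap('wrist')
s=sense();print(s['tool_pos'])
im,i=snap('wrist','w25.png');b=im[:,:,::-1].copy()
try: ell(b,i,(18,100,120),(30,255,255),.029,(200,0,640,230),200,lab='bossw')
except Exception as e: print(e)
im,i=snap('top','t25.png');b=im[:,:,::-1].copy()
hs=cv2.cvtColor(b,cv2.COLOR_BGR2HSV)
red=cv2.inRange(hs[155:200,195:258],(0,150,80),(8,255,255))|cv2.inRange(hs[155:200,195:258],(172,150,80),(180,255,255))
q=proj(i,[[.6165,.3653,.029],[.6225,.29,.029]]);print('pred',q.round(1).tolist())
c=max(cv2.findContours(red,0,1)[0],key=cv2.contourArea);x,y,w,h=cv2.boundingRect(c);print('tray px',x+195,y+155,w,h)
hole=cv2.morphologyEx(255-red,cv2.MORPH_OPEN,np.ones((5,5)))
n,l,st,ce=cv2.connectedComponentsWithStats(hole);print([(st[k].tolist(),(ce[k]+[195,155]).round(1).tolist()) for k in range(1,n)])
ell(b,i,(0,0,0),(180,255,45),.09,(410,160,450,210),60,lab='mallet')
E
```

```text
clock: 58.22
tool_pos: [0.6236, 0.2882, 0.0122]
tcp_rot: [0.705, 0.709, -0.0, 0.0]
contact_force: [-0.5, 0.6, -1.0]
gripper_width: 0.484
gripper_force: 72.1
clock: 58.88
tool_pos: [0.6232, 0.2892, 0.0114]
tcp_rot: [0.705, 0.71, 0.0, 0.0]
contact_force: [0.7, 0.2, -0.4]
gripper_width: 0.649
gripper_force: 0.0
clock: 59.55
tool_pos: [0.5324, 0.1811, 0.214]
tcp_rot: [0.704, 0.71, 0.002, 0.001]
contact_force: [2.6, 0.1, 0.7]
gripper_width: 0.999
gripper_force: 0.0
[0.52967145 0.17409231 0.21243775]
bossw [408.8  78.5] [39.1 42.4] -> [0.6223 0.2893 0.029 ]
bossw [407.4  -0.9] [41.1 45.4] -> [0.6156 0.3646 0.029 ]
pred [[212.2, 175.6], [236.4, 173.9]]
tray px 196 156 34 42
[([0, 0, 18, 4, 62], [202.9, 156.3]), ([7, 0, 56, 45, 2006], [234.5, 178.2]), ([0, 31, 4, 14, 46], [196.2, 192.9])]
mallet [430.2 184.9] [14.8 16. ] -> [ 0.5837 -0.3006  0.09  ]
```

```bash
python3 -c "
from station import *
print(sense()['clock'],job_done())"
```

```text
the job is handed in; nothing more can be done
59.7 None
```

I've handed the job in at 59.7 s: both brass bosses present have their rivets set (camera measurements put them at the home height), both lie flat in the red tray, the mallet is back upright in its rest, and I left everything else alone.

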